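# Read the tyre pressure of a rover's drive wheel with a rod gauge

## Robot

A 7-joint arm with a two-finger parallel gripper is mounted at the origin on the work surface. World frame = base frame: x ahead of the robot, y to its left, z up, the work surface at z = 0. Lengths are in m, angles in rad, forces in N, time in s.
With the tool pointing down it reaches from about 0.425 to 0.875 m from the base axis. Payload 4.7 kg.
Tool frame: the origin (TCP) lies at the very end of the fingers, on their centre line; the grasp point (between the pads) lies 19 mm behind it; x points along the fingers, y is the direction in which the jaws open and shut, and the axes are right-handed (so a half turn about x gives the same grasp; the last joint's range is limited). The gripper opens to 87 mm and grips with 3 to 60 N. Pads are 19 mm wide; open, the fingers measure 117 mm over their backs; the gripper's body (75 mm by 190 mm) begins 51 mm behind the grasp point.
Start: joints at [1.189, 0.321, -0.07, 1.45, 0.023, 1.371, -0.057], TCP at [0.251, -0.6, 0.223] pointing down, gripper open.
Joint ranges: [-2.86, 2.86], [-0.3, 2.09], [-1.38, 1.24], [0.06, 2.45], [-1.56, 4.7], [0.09, 2.05], [-2.69, 2.69]. Speed limits (rad/s): [2.57, 2.57, 3.14, 3.14, 3.14, 3.14, 3.14].

## Interface

Orientations are given as a rotation vector (axis times angle).
In Python, from bench import ctrl gives the robot as it stands.
- The arm moves only by the tool step_arm, never from a script. Its argument "increments" is one flat list of numbers, 6 for each row, row after row: the shift along the tool's x, y, z in cm, then the turn, a rotation vector about the tool's x, y, z in rad. In form: [tx, ty, tz, ax, ay, az, tx, ty, tz, ax, ay, az, ...]. A call has 1 to 12 rows; each row shifts and turns the commanded pose from where the row before left it, along the tool's axes as they then stand; what a row does not reach is not made up. A row lasts 1/8 s, in which the tool goes at most 62.5 mm and 10.7 degrees, less where a joint would pass 70% of its speed; a pose out of reach is approached as far as the arm can. A call with a gripper value outside its range is refused whole. "fingers" is the opening in per cent of the stroke, from 0 (shut) to 100 (fully open), set as the call begins (left out, the last holds). The fingers move at their own pace and stop on an object; "force" is the grip in N (left out, the last holds). Time passes only in rows, so rows that do not move let the fingers close. It gives the time, the measured TCP pose, the force and the opening at its end, in the units of the state.
- ctrl.get_state(): the state, without advancing time (a new reading comes with each control period).
- ctrl.get_image(name): name is "side" or "top"; returns the picture (480x640x3 uint8, red, green, blue); there is no depth.
- ctrl.camera_params(name): a dict with "vertical_fov" (degrees; the focal length in pixels is half the picture's height over the tangent of half this angle, whatever the lens; pixels are square), "cx", "cy" (the principal point, pixels), "R" (3x3) and "t" (3): a world point X has camera coordinates R X + t. Camera axes: x right, y down, z forward; pixel columns grow to the right and rows downward; lengths in m; the calibration is good to about 2 mm. A picture is of the moment at which its call begins. camera_params takes no time and is no camera call.
- ctrl.close_job(): hands the job in, once; it reports no verdict.
Trained networks look in the newest picture that a camera, given by its name, has taken for a name from the list of things; names that differ only in an ending like _2 or _b are one class to them, and where a whole thing is asked for, a point or a joint stands for the part that bears it (a point fixed in the world has none). Each returns a list of dicts, best first, with "score" (0 to 1); they miss things now and then, are a little off and sometimes report something else, mostly with a low value. They report only what shows in the picture. A call takes as long as a camera call.
- ctrl.search_frame(camera, name): "xyz" ([x, y, z] in m, in the coordinates of the camera as it stood for that picture, good to about 4 mm: the middle of the surface that is visible of it).
- ctrl.silhouettes(camera, name): "pixels" (480x640 bool, what is visible of it).
- ctrl.spot_point(camera, name): "xyz" ([x, y, z] in m, in the coordinates of the camera as it stood for that picture, good to about 4 mm: a listed point, or the origin of a listed thing).
The state is a dict: "time": time; "joint_positions": joint angles; "qd": joint speeds; "joint_torque": joint torques, N m; "position": TCP position; "tool_rot": TCP orientation; "ft_force": force on the tool from outside, world axes, zero at the start; "torque": the same for the moment, N m; "grip_width": opening from 0.0 (shut) to 1.0 (fully open).
Only numpy, scipy, OpenCV 4.12 (cv2) and the standard library are available. Lean on these libraries where they do the work, as an engineer would, in place of code of your own. Each camera call takes 0.05 s, during which the arm holds its last target.

## Task

Check the tyre pressure of the rover wheel lying on the white turntable: take the rod gauge from its orange rest, seat its chuck squarely over the valve and press it home firmly enough to seal, holding it pressed for about a second, without straining the valve. Then lift the gauge straight off and lay it back in its rest as it lay before, with the white rod still standing out where the tyre pushed it so that the reading can be taken; touch neither the rod nor the other things on the bench.

Things in the scene. Friction and masses are not known exactly. Their poses are not given: they have to be found in the camera images.
- wheel: Inflatable wheel (black tyre 200 mm outside, 50 mm wide, aluminium rim, red hub) lying flat on a white turntable 260 mm across, 18 mm thick, held by its spindle: it does not move. Origin: centre of the turntable's underside on the bench, z up. Tyre top 68 mm above the bench, rim web 46 mm, spindle end 71 mm. Valve 36 mm from the axis along x.
- valve (a point): Nominal place of the valve's open end, 88 mm above the bench. Upright stem on the rim web: rubber boot 11 mm thick, its top 20 mm brass, 8 mm in diameter, sprung pin flush in the end. It sits in rubber: the true end may be up to 8 mm higher or lower and 5 mm to any side. It yields sideways at about 3 N. It is strained when the gauge pushes on it with more than 17 N.
- gauge: Loose tyre gauge, about 170 g. Origin: centre of the chuck's mouth, its underside; z up the chuck's axis, x along the barrel to the rod. Steel chuck 18.6 mm across, 22 mm high, black head above, barrel 13 mm across (15 at its red ring), axis 37 mm above the origin, up to x = 120 mm. Mouth: funnel 14.4 mm wide, narrowing in 4 mm to a 9.4 mm bore.
- rest: Orange plastic rest, fixed: plate 150 x 60 x 8 mm with a round pocket (25 mm wide, rim 8 mm high) for the chuck and a fork for the barrel. Origin: on the bench under the pocket's centre, z up, x towards the fork.
- pocket (a point): Centre of the pocket's floor, 8 mm above the bench: the gauge's origin lies here, within 1.5 mm, when it is in its rest, with the gauge's x along the rest's.
- tape: Roll of cream tape, 84 mm across, 20 mm high, lying flat; leave it alone. Origin: centre of its underside.
- screw_box: Clear plastic box 100 x 80 x 35 mm with screws; leave it alone. Origin: centre of its underside.
- pliers: Pliers with red handles, 160 mm long, lying flat; leave them alone. Origin: below their pivot.
- head (a point): Centre of the gauge's black head, a 20 x 20 mm square block from 22 to 48 mm above the gauge's origin (this point: 35 mm); grip it across its y faces, right above the chuck. Axes as the gauge's.
- rod: White graduated rod, 4.5 mm square, that comes out of the barrel's far end along the gauge's x. Origin on the rod's axis, 6 mm short of its tip; with the rod in, at x = 120 mm, z = 37 mm of the gauge. Must not be touched.
- reading (a joint): How far the white rod stands out, m; 0 = in, as at the start. On the valve the gauge's pin (6 mm inside the mouth) is felt first, 2 to 7 N over about 6 mm while the rod comes out; then the seal (12 mm inside), 4 N/mm for 2.5 mm, then a hard stop. It seals with a push above 9 N, kept 0.5 s or more; 10 to 15 N is good. True readings: 0.015 to 0.036. The rod stays out.
- fork (a point): Middle of the fork's saddle, 88 mm along the rest's x, 38.5 mm above the bench: the barrel's underside lies here between two prongs 17 mm apart, which rise to 60 mm above the bench.

How it is judged:
By the outcome, as a careful person would: the job done as asked, in the order asked, and still so for the second after the job is handed in, with the robot touching nothing.
It also fails if it takes over 72 s, if anything falls off the work surface, if the arm or the gripper's body presses on something with over 40 N, if the wrist force passes 120 N, or if a joint passes its speed limit or range.

## Working session

There is one attempt and no reset: what is moved stays moved. The work goes in short steps, Python scripts to look and compute and a tool call to move; the robot and the scene stay as the last step left them, time stands still between calls to the robot, and variables do not carry over. Pictures are saved under pics/ and viewed, and the job is handed in when it is done.

Besides the shell and the picture viewer there is one more tool, called after "Call:" as name(argument=value, ...), one argument or row to a line, values as JSON. step_arm: Moves the arm, as the interface text tells. Its arguments: {"type":"object","properties":{"increments":{"type":"array","items":{"type":"number"}},"fingers":{"type":"number"},"force":{"type":"number"}},"required":["increments"]}

```bash
mkdir -p pics; cat > h.py <<'E'
import numpy as np,cv2
from bench import ctrl
from scipy.spatial.transform import Rotation as Ro
def shot(c,n):
    im=np.array(ctrl.get_image(c)); cv2.imwrite(f'pics/{n}.png',im[:,:,::-1]); return im
def w(c,p):
    P=ctrl.camera_params(c); return np.array(P['R']).T@(np.array(p)-np.array(P['t']))
def proj(c,X):
    P=ctrl.camera_params(c); q=np.array(P['R'])@np.array(X)+np.array(P['t']); f=240/np.tan(np.radians(P['vertical_fov'])/2)
    return np.array([P['cx']+f*q[0]/q[2],P['cy']+f*q[1]/q[2]])
def tri(px):
    # px: {cam:(u,v)}
    A=[];b=[]
    for c,(u,v) in px.items():
        P=ctrl.camera_params(c);R=np.array(P['R']);t=np.array(P['t']);f=240/np.tan(np.radians(P['vertical_fov'])/2)
        d=R.T@np.array([(u-P['cx'])/f,(v-P['cy'])/f,1]);d/=np.linalg.norm(d);o=-R.T@t
        M=np.eye(3)-np.outer(d,d);A.append(M);b.append(M@o)
    A=np.vstack(A);b=np.hstack(b);x=np.linalg.lstsq(A,b,rcond=None)[0];return x,np.linalg.norm(A@x-b)
def plane(c,uv,z):
    P=ctrl.camera_params(c);R=np.array(P['R']);t=np.array(P['t']);f=240/np.tan(np.radians(P['vertical_fov'])/2)
    d=R.T@np.array([(uv[0]-P['cx'])/f,(uv[1]-P['cy'])/f,1]);o=-R.T@t
    return o+d*(z-o[2])/d[2]
E
python3 - <<'E'
from h import *
np.set_printoptions(precision=4,suppress=True)
print(ctrl.get_state())
for c in('side','top'):
    shot(c,c+'0'); P=ctrl.camera_params(c); print(c,P)
    for n in('wheel','valve','gauge','rest','pocket','head','rod','fork','tape','screw_box','pliers'):
        r=ctrl.spot_point(c,n)
        print(c,n,[(round(d['score'],2),w(c,d['xyz']),proj(c,w(c,d['xyz']))) for d in r[:2]])
print(ctrl.get_state()['time'])
E
```

```text
{'time': 0.0, 'joint_positions': array([ 1.1891,  0.3218, -0.0701,  1.4517,  0.0226,  1.3708, -0.0569]), 'qd': array([-0.0004, -0.0005, -0.0014, -0.0014,  0.0009, -0.0008,  0.0002]), 'joint_torque': array([  0.    , -49.1279,  -0.4039, -31.2528,  -0.0638,   0.0438,
         0.0002]), 'position': array([ 0.2504, -0.5992,  0.2215]), 'tool_rot': array([ 2.0044,  0.404 , -2.0053]), 'ft_force': array([ 0.8633, -0.5702,  0.0044]), 'torque': array([-0.0192,  0.    ,  0.0384]), 'grip_width': 0.997866992913961}
side {'vertical_fov': 46.64272521237506, 'cx': 321.35424961306876, 'cy': 246.63386223435765, 'R': array([[-0.995 , -0.0998, -0.0014],
       [-0.0689,  0.6961, -0.7146],
       [ 0.0723, -0.711 , -0.6995]]), 't': array([0.5952, 0.0765, 1.4526])}
side wheel [(0.78, array([ 0.4905, -0.2119,  0.0003]), array([364.9459, 210.9587]))]
side valve [(0.59, array([ 0.4679, -0.2265,  0.0918]), array([374.834 , 183.6959])), (0.47, array([0.557 , 0.4812, 0.0068]), array([317.9052, 425.5461]))]
side gauge [(0.74, array([0.5429, 0.1832, 0.0109]), array([336.4436, 311.9251]))]
side rest [(0.77, array(
[... 1310 characters left out ...]
([0.5436, 0.1842, 0.0117]), array([253.5837, 255.6712]))]
top head [(0.47, array([0.5406, 0.1883, 0.0415]), array([251.0121, 256.2072])), (0.15, array([0.7022, 0.0027, 0.0026]), array([316.2933, 202.786 ]))]
top rod []
top fork [(0.9, array([0.6205, 0.1449, 0.0405]), array([266.6941, 228.5336]))]
top tape [(0.57, array([ 0.7021, -0.0013,  0.0004]), array([317.6187, 202.9405]))]
top screw_box [(0.82, array([ 0.5401, -0.4508,  0.0016]), array([469.1255, 258.7266])), (0.36, array([0.5393, 0.1848, 0.0064]), array([253.5304, 257.2278]))]
top pliers [(0.66, array([ 0.554 ,  0.4777, -0.0013]), array([153.5113, 251.5295])), (0.52, array([ 0.5369, -0.4479, -0.0017]), array([467.835 , 259.8363]))]
1.2
```

```bash
python3 - <<'E'
import cv2,numpy as np
a=cv2.imread('pics/side0.png');b=cv2.imread('pics/top0.png')
def z(im,x,y,ww,hh,k): return cv2.resize(im[y:y+hh,x:x+ww],None,fx=k,fy=k,interpolation=cv2.INTER_CUBIC)
cv2.imwrite('pics/z1.png',np.hstack([z(a,270,250,100,100,4),z(b,220,200,100,100,4)]))
cv2.imwrite('pics/z2.png',np.hstack([z(a,310,150,100,100,4),z(b,340,230,100,100,4)]))
E
```

```text
(no output)
```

View pics/side0.png

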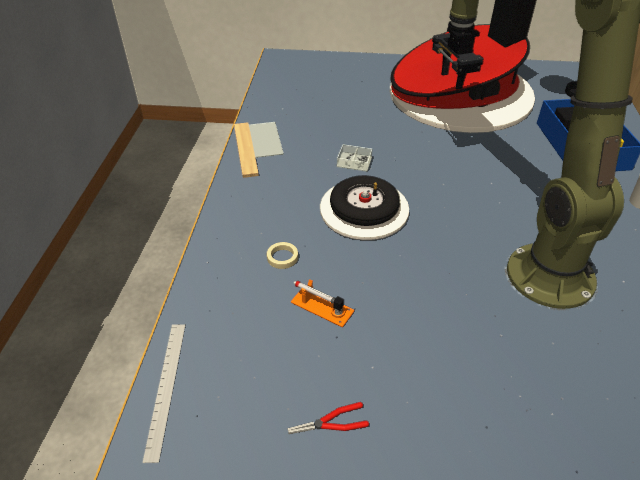

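View pics/top0.png

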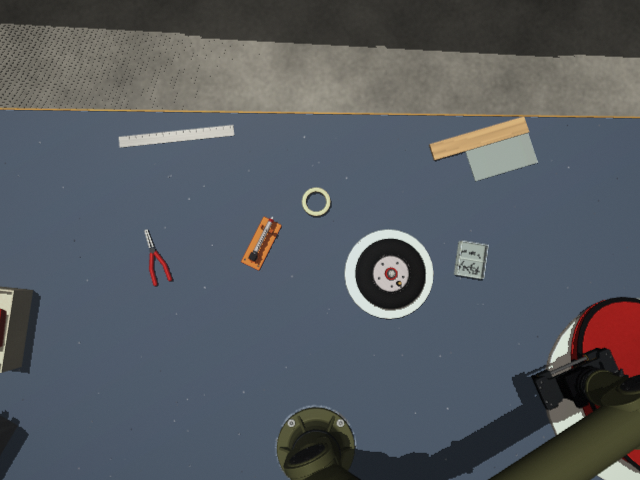

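View pics/z1.png

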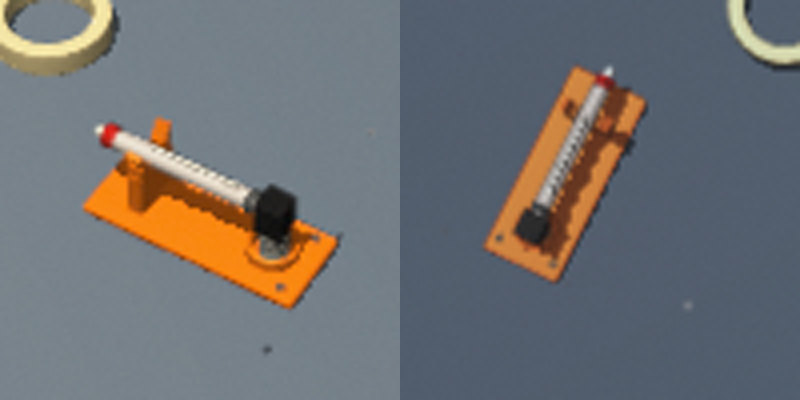

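View pics/z2.png

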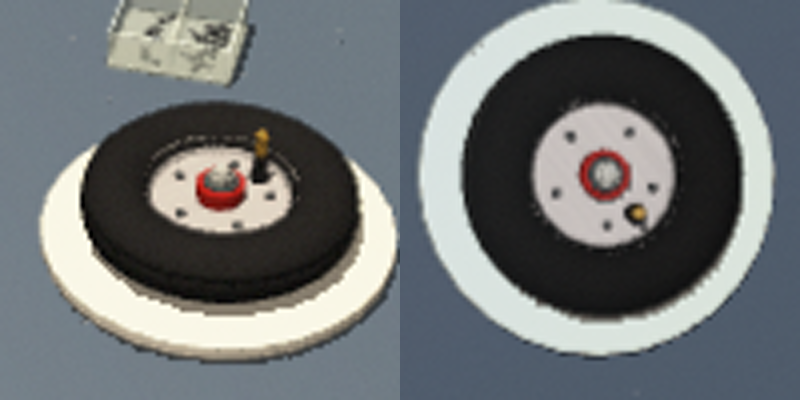

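The side view shows the valve's brass tip at about (375,183), the gauge head at (337,303) and the fork at (309,289). In the top view the valve tip is at about (400,283) and the head at (253,256). Next I refine these by fitting masks.

```bash
cat > fit.py <<'E'
from h import *
from scipy.optimize import minimize
np.set_printoptions(precision=4,suppress=True)
def hullmask(c,pts,box,k=8):
    x,y,W,H=box
    uv=np.array([proj(c,p) for p in pts])
    q=((uv-[x-.5,y-.5])*k-.5)   # pixel centres at integers
    m=np.zeros((H*k,W*k),np.uint8); cv2.fillConvexPoly(m,cv2.convexHull(np.round(q*16).astype(np.int32)),1,shift=4)
    return m.reshape(H,k,W,k).mean((1,3))
def cyl(top,r,h,n=24):
    a=np.linspace(0,2*np.pi,n,endpoint=False); C=np.c_[r*np.cos(a),r*np.sin(a),0*a]
    return np.vstack([C+top,C+top-[0,0,h]])
def load(n): return cv2.imread(f'pics/{n}.png')[:,:,::-1].astype(float)
E
python3 - <<'E'
from fit import *
for c,b in(('side',(366,176,18,24)),('top',(390,274,20,20))):
    im=load(c+'0');x,y,W,H=b;cr=im[y:y+H,x:x+W]
    print(c);print((cr[...,0]-cr[...,2]).astype(int))
P=ctrl.camera_params
for c in('side','top'):
    print(c,-np.array(P(c)['R']).T@np.array(P(c)['t']))
print(tri({'side':(375.4,182.6),'top':(399.6,283.4)}))
E
```

```text
side
[[  5   1   2   1  -2  -4  -4  -7 -11 -16 -20 -20 -19 -21 -20 -20 -20 -19]
 [  6   6   6   7   8   7   8   4   2  -2  -3  -7 -14 -17 -19 -21 -21 -21]
 [  8   7   7   7  10   6   6   7   6   5   8   5  -1  -2  -7 -17 -20 -20]
 [  7   7   7   9   6   6   6   7   8   7   9   8   6   7   5   1  -5 -12]
 [  9   8   6   7   6   8   9   8   6   9   9   6   8   7   6   7   6   2]
 [  7   6   7   9   8   8   6   8  10   6   6   6   5   8   8   9   8   6]
 [  6   7   9   6   7   8   8   7  28  82  42   7   7   5   8   8   7   6]
 [  6   7   7   7   8   7   6  36 107 119 108   8   5   7   5   6   6   7]
 [ 10  12  10  12  11  11   9  17  68 110 115  33   8   7   6   7   6   6]
 [  7   9   6   7   8   6   7  16  60  79  70  11   9   7   9   6   5   6]
 [  7   7   5   5   6   6   6  25  86  75  63   8   6   7   9   6   7   9]
 [ 24  26  25  24  18  10   4  19  75  95  61  10   9   8   8   9   6   8]
 [ 30  29  25  27  25  26  24  20  72  75  51   7   7  12   7   5   8   7]
 [ 29  28  29  30  29  29  27  15  23  33  16   7   7   7  11   8   5   8]
 [ 30  27  14  22  30  30  31  12   4   8   5
[... 1838 characters left out ...]
10  10   9   8   9   5   4   6   2   1   0  -1   0
    0   0]
 [  9  10   9  10   9   9   8   9   9   8   7   3   1   0   1   0   1   1
    0   1]
 [  9  10  10  11   9   8   9   8   5   5   2   0   2   0   0   0   2   1
    0   0]
 [  8   8  10  10   9   7   6   4   1   1   2   1   0   0   0   0   1   1
    0   0]
 [  6   6   5   5   2   1   1  -1   1   1   3   0   1   1   1   0   0   0
   -1   1]
 [ -1   0   1   1   1   0  -1   0   2  -1   1   0   1   1   0   0   1   0
    2   1]
 [  0   0   1   1   1   1  -1   0  -1   0   0   0   0   0   0   0   0   2
    0  -1]]
side [0.4925 1.0389 1.0716]
top [0.4704 0.0174 1.5591]
(array([ 0.4664, -0.2284,  0.0943]), np.float64(0.00023909205248015322))
```

```bash
python3 - <<'E'
from fit import *
bx={'side':(369,179,12,13),'top':(394,280,12,7)}
S={}
for c,b in bx.items():
    im=load(c+'0');x,y,W,H=b;cr=im[y:y+H,x:x+W];d=cr[...,0]-cr[...,2]
    S[c]=np.clip((d-9)/(85-9),0,1)
    if c=='side': S[c][10:,:2]=0; 
def cost(p,full=False,cams=bx):
    e=0
    for c in cams:
        e+=((hullmask(c,cyl(np.array(p),.004,.020),bx[c])-S[c])**2).sum()
    return e
for st in([.4664,-.2284,.094],[.468,-.232,.09],[.468,-.230,.085]):
  for cams in(bx,):
    r=minimize(cost,st,method='Nelder-Mead',options=dict(initial_simplex=[st]+[list(np.array(st)+.004*np.eye(3)[i]) for i in range(3)],xatol=1e-5,fatol=1e-3))
    print(r.x,r.fun)
# wheel centre from outlines: turntable white disk in top
for c in('side','top'):
    im=load(c+'0'); s=ctrl.silhouettes(c,'wheel')
    if s:
        m=s[0]['pixels'];ys,xs=np.where(m);print(c,s[0]['score'],m.sum(),xs.min(),xs.max(),ys.min(),ys.max())
    for n in('head','gauge','rest'):
        s=ctrl.silhouettes(c,n)
        if s:
            m=s[0]['pixels'];ys,xs=np.where(m);print(c,n,m.sum(),xs.mean(),ys.mean(),xs.min(),xs.max(),ys.min(),ys.max()); np.save(f'{c}_{n}.npy',m)
E
```

```text
Traceback (most recent call last):
  File "fit.py", line 6, in hullmask
    uv=np.array([proj(c,p) for p in pts])
                 ~~~~^^^^^
  File "h.py", line 9, in proj
    P=ctrl.camera_params(c); q=np.array(P['R'])@np.array(X)+np.array(P['t']); f=240/np.tan(np.radians(P['vertical_fov'])/2)
ValueError: time passes only in moves, steps and waits
```

```bash
python3 - <<'E'
s=open('h.py').read()
s=s.replace("def shot","_C={}\ndef cp(c):\n    if c not in _C: _C[c]=ctrl.camera_params(c)\n    return _C[c]\ndef shot").replace("P=ctrl.camera_params(c)","P=cp(c)")
open('h.py','w').write(s)
E
python3 - <<'E'
from fit import *
bx={'side':(369,179,12,13),'top':(394,280,12,7)}
S={}
for c,b in bx.items():
    im=load(c+'0');x,y,W,H=b;cr=im[y:y+H,x:x+W];d=cr[...,0]-cr[...,2]
    S[c]=np.clip((d-9)/(85-9),0,1)
    if c=='side': S[c][9:,:5]=0
def cost(p):
    return sum(((hullmask(c,cyl(np.array(p),.004,.020),bx[c])-S[c])**2).sum() for c in bx)
for st in([.4664,-.2284,.094],[.468,-.232,.09],[.468,-.230,.085]):
    r=minimize(cost,st,method='Nelder-Mead',options=dict(initial_simplex=[st]+[list(np.array(st)+.004*np.eye(3)[i]) for i in range(3)],xatol=1e-5,fatol=1e-3))
    print(r.x,r.fun)
for c in('side','top'):
    for n in('wheel','head','gauge','rest'):
        s=ctrl.silhouettes(c,n)
        if s:
            m=s[0]['pixels'];ys,xs=np.where(m);print(c,n,m.sum(),xs.mean(),ys.mean(),xs.min(),xs.max(),ys.min(),ys.max()); np.save(f'{c}_{n}.npy',m)
print(ctrl.get_state()['time'])
E
```

```text
[ 0.4676 -0.2291  0.0943] 1.4920258667330333
[ 0.4676 -0.2291  0.094 ] 1.487400044364612
[ 0.4677 -0.229   0.094 ] 1.5110431364698753
side wheel 4571 364.27674469481514 207.80048129512141 320 409 175 240
side head 426 323.3568075117371 296.38967136150234 294 343 281 314
side gauge 314 325.828025477707 297.6528662420382 295 343 282 313
side rest 942 320.29723991507433 306.49575371549895 291 352 281 325
top wheel 6193 388.57403520103344 274.0077506862587 345 433 230 318
top head 226 260.2079646017699 241.22566371681415 249 272 219 260
top gauge 266 260.7481203007519 240.43233082706766 249 273 217 261
top rest 784 261.5905612244898 243.3622448979592 242 281 217 269
1.6
```

```bash
python3 - <<'E'
from fit import *
im=load('top0'); 
hsv=cv2.cvtColor(im.astype(np.uint8),cv2.COLOR_RGB2HSV)
m=np.load('top_rest.npy')
ctr=cv2.findContours(m.astype(np.uint8),0,1)[0];ctr=max(ctr,key=len)
box=cv2.boxPoints(cv2.minAreaRect(ctr)); W=np.array([plane('top',b,.008) for b in box]);print(box,W[:,:2])
d=np.diff(np.vstack([W,W[:1]]),axis=0)
print([ (np.linalg.norm(e),np.degrees(np.arctan2(e[1],e[0]))) for e in d], W.mean(0))
# full gauge+plate model cost for head: black box in both views
bx={'side':(325,290,26,26),'top':(244,246,22,18)}
for c,(x,y,w_,h_) in bx.items():
    print(c);print(load(c+'0')[y:y+h_,x:x+w_].max(2).astype(int))
E
```

```text
[[240.6 261.8]
 [263.8 215.4]
 [282.2 224.6]
 [259.  271. ]] [[0.5256 0.222 ]
 [0.6624 0.1567]
 [0.6357 0.1023]
 [0.4992 0.1681]]
[(np.float64(0.15161419474745144), np.float64(-25.523899810449034)), (np.float64(0.06052418662721851), np.float64(-116.144112771115)), (np.float64(0.1515271956360787), np.float64(154.29473967919714)), (np.float64(0.060043687551082046), np.float64(63.93467007782101))] [0.5807 0.1623 0.008 ]
side
[[136 138 137 137 137 137 135 137 138 137 137 136 138 136 138 137 136 137
  136 138 135 136 136 136 135 136]
 [137 137 137 139 137 136 138 137 136 138 136 136 138 137 138 137 137 137
  135 137 136 136 135 136 137 136]
 [137 137 137 138 137 139 140 137 137 138 138 138 136 136 138 136 137 137
  137 138 137 135 137 136 135 136]
 [132 136 137 137 136 138 137 137 137 138 138 138 138 137 137 136 136 137
  139 137 136 137 137 136 136 136]
 [231 156 117 138 137 138 139 137 137 137 136 136 137 136 137 138 136 137
  138 137 137 136 136 136 133 136]
 [209 200 230 195 160 137 136 137 138 138 136 136 135 137 137 136 137 137
  135 137 138 137 137 136 137 136]
 [231 210 198 195 16
[... 3139 characters left out ...]
4  40  28  54  96  94  95 136
  207 208 206 182]
 [207 201 208 197 131  47  45  45  44  44  44  39  29  62 101  91  95 136
  207 208 198 141]
 [180 169 207 197 136  80  43  46  44  43  40  29  37  71  92  96  99 128
  193 206 182  69]
 [ 98 131 208 207 201 156  75  59  42  43  37  31  61  89  89 102 105 113
  161 199 141  78]
 [164 175 208 208 207 200 157 114  73  46  32  56  94  95  96 102 114 160
  205 181  75 109]
 [207 207 208 208 208 208 200 163 144 120 101  77  99  93  96 104 136 207
  198 141  77 109]
 [204 208 208 208 207 207 199 166 192 204 188 100  99  92 105 113 161 206
  181  75 108 109]
 [173 189 205 207 208 208 208 208 207 208 197 143 143 136 104 135 207 198
  138  78 109 110]]
```

```bash
python3 - <<'E'
from fit import *
bx={'side':(332,294,14,18),'top':(247,250,12,13)}
S={}
for c,(x,y,w_,h_) in bx.items():
    v=load(c+'0')[y:y+h_,x:x+w_].max(2); bg=137 if c=='side' else 190
    S[c]=np.clip((95-v)/60,0,1) if c=='top' else np.clip((110-v)/70,0,1)
def box(x,y,z,yaw):
    c,s=np.cos(yaw),np.sin(yaw);P=[]
    for a in(-.01,.01):
        for b in(-.01,.01):
            for h in(.022,.048): P.append([x+c*a-s*b,y+s*a+c*b,z+h])
    return P
def cost(p,cams=('side','top')): return sum(((hullmask(c,box(*p),bx[c])-S[c])**2).sum() for c in cams)
for f in(lambda p:cost([*p[:2],.008,p[2]]),):
    st=np.array([.544,.184,-.45]);r=minimize(f,st,method='Nelder-Mead',options=dict(initial_simplex=np.vstack([st,st+np.diag([.004,.004,.1])])));print(r.x,r.fun,np.degrees(r.x[2]))
st=np.array([.544,.184,.008,-.45]);r=minimize(cost,st,method='Nelder-Mead',options=dict(initial_simplex=np.vstack([st,st+np.diag([.004,.004,.004,.1])])));print(r.x,r.fun)
x=r.x
# barrel red ring / tip: red pixels & white tip
for c in('side','top'):
    im=load(c+'0');m=np.load(f'{c}_gauge.npy');m=cv2.dilate(m.astype(np.uint8),np.ones((5,5)))>0
    red=(im[...,0]>120)&(im[...,1]<80)&(im[...,2]<90)&m
    if c=='top': red=(im[...,0]>110)&(im[...,1]<70)&m
    ys,xs=np.where(red);print(c,red.sum(),xs.mean(),ys.mean(),'axis pts',[proj(c,[.5427+d*np.cos(-.452),.184+d*np.sin(-.452),.045]) for d in(.105,.115,.12,.126)])
    if red.sum(): print(plane(c,(xs.mean(),ys.mean()),.048))
E
```

```text
[ 0.5399  0.1824 -0.3714] 16.862141284899376 -21.281493110354262
[ 0.5396  0.182   0.0075 -0.29  ] 15.698934439661281
side 66 318.969696969697 296.7878787878788 axis pts [array([299.9545, 285.9298]), array([296.5599, 284.3381]), array([294.8696, 283.5455]), array([292.8474, 282.5972])]
[0.5868 0.1708 0.048 ]
top 14 267.35714285714283 227.71428571428572 axis pts [array([269.0065, 222.6121]), array([270.5797, 219.5069]), array([271.3657, 217.9556]), array([272.3083, 216.0951])]
[0.6221 0.1424 0.048 ]
```

```bash
python3 - <<'E'
from fit import *
# tool orientation now & required
s=ctrl.get_state();R=Ro.from_rotvec(s['tool_rot']).as_matrix();print(R,s['position'])
E
```

```text
[[ 0.      0.3856 -0.9227]
 [-0.0001 -0.9227 -0.3856]
 [-1.      0.0001  0.    ]] [ 0.2506 -0.5998  0.2226]
```

```bash
python3 - <<'E'
from fit import *
for c,(x,y,w_,h_) in {'side':(292,276,14,16),'top':(262,212,16,20)}.items():
    im=load(c+'0')[y:y+h_,x:x+w_]
    red=(im[...,0]>90)&(im[...,0]>2.2*im[...,1])&(im[...,1]<1.3*im[...,2])
    ys,xs=np.where(red);print(c,red.sum(),xs.mean()+x,ys.mean()+y)
r=tri({'side':(297.4,283.6),'top':(270.4,219.6)});print(r)
a=cv2.imread('pics/side0.png');b=cv2.imread('pics/top0.png')
k=8
out=[]
for c,x0,y0 in(('side',290,270),('top',235,210)):
    im=cv2.resize(cv2.imread(f'pics/{c}0.png')[y0:y0+60,x0:x0+50],None,fx=k,fy=k,interpolation=cv2.INTER_NEAREST)
    yaw=np.radians(-26);ex=np.array([np.cos(yaw),np.sin(yaw),0]);ey=np.array([-ex[1],ex[0],0]);o=np.array([.542,.1835,.008])
    def d(p,col):
        q=proj(c,p);q=((q-[x0-.5,y0-.5])*k).astype(int);cv2.circle(im,tuple(map(int,q)),2,col,-1)
    for A in(-.01,.01):
        for B in(-.01,.01):
            for h in(.022,.048): d(o+A*ex+B*ey+[0,0,h],(0,255,0))
    for t in np.linspace(.01,.126,8): d(o+t*ex+[0,0,.037],(255,0,255))
    for t in np.linspace(0,6.28,12): d(o+.0093*(np.cos(t)*ex+np.sin(t)*ey),(255,255,0)); d(o+.0145*(np.cos(t)*ex+np.sin(t)*ey)+[0,0,.008],(0,0,255))
    out.append(im)
cv2.imwrite('pics/ov.png',np.hstack(out))
E
```

```text
side 10 296.8 283.5
top 9 270.55555555555554 219.88888888888889
(array([0.6447, 0.134 , 0.0483]), np.float64(0.0011051585467314114))
```

View pics/ov.png

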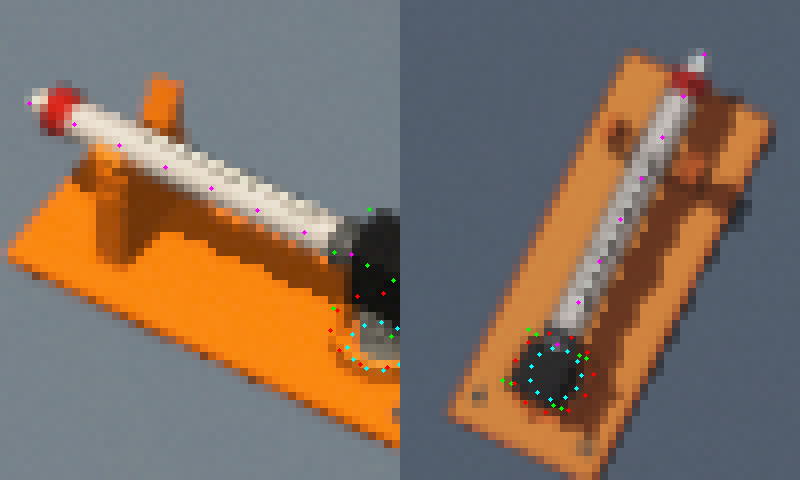

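```bash
cat > ov.py <<'E'
from fit import *
def overlay(o,yaw,names,out,crops,ext=0.,k=8):
    outs=[]
    for (c,x0,y0),n in zip(crops,names):
        im=cv2.resize(cv2.imread(f'pics/{n}.png')[y0:y0+60,x0:x0+50],None,fx=k,fy=k,interpolation=cv2.INTER_NEAREST)
        ex=np.array([np.cos(yaw),np.sin(yaw),0]);ey=np.array([-ex[1],ex[0],0])
        def d(p,col):
            q=proj(c,p);q=((q-[x0-.5,y0-.5])*k).astype(int);cv2.circle(im,tuple(map(int,q)),2,col,-1)
        for A in(-.01,.01):
            for B in(-.01,.01):
                for h in(.022,.048): d(o+A*ex+B*ey+[0,0,h],(0,255,0))
        for t in np.linspace(.01,.126+ext,8): d(o+t*ex+[0,0,.037],(255,0,255))
        for t in np.linspace(0,6.28,12): d(o+.0093*(np.cos(t)*ex+np.sin(t)*ey),(255,255,0))
        outs.append(im)
    cv2.imwrite(f'pics/{out}.png',np.hstack(outs))
E
python3 - <<'E'
from ov import *
overlay(np.array([.540,.181,.008]),np.radians(-25.5),['side0','top0'],'ov2',[('side',295,272),('top',235,210)])
E
```

```text
(no output)
```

View pics/ov2.png

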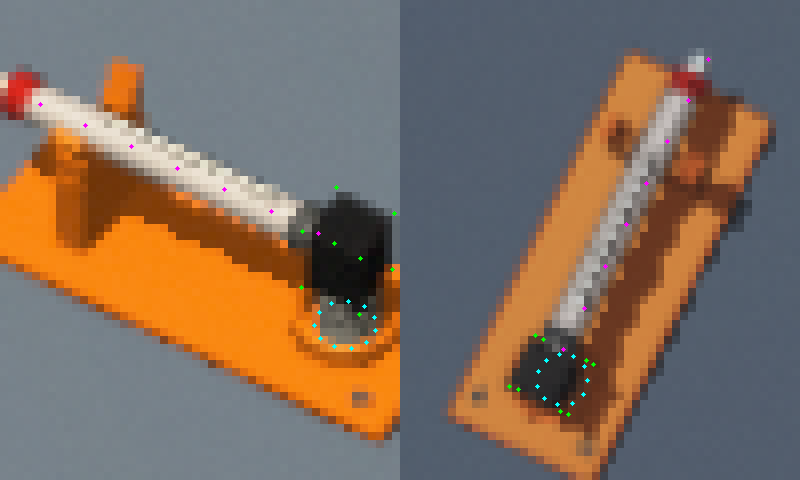

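```bash
cat > plan.py <<'E'
from fit import *
def plan(p1,yawy,n,step0=0,pose=None,turn=None):
    """p1 target TCP; yawy: target angle of tool y (rad); prints rows"""
    s=ctrl.get_state();p=np.array(s['position']);R=Ro.from_rotvec(s['tool_rot']).as_matrix()
    T=np.array([[0,np.cos(yawy),np.sin(yawy)],[0,np.sin(yawy),-np.cos(yawy)],[-1,0,0]])
    T[:,2]=np.cross(T[:,0],T[:,1])
    rv=Ro.from_matrix(R.T@T).as_rotvec() if turn is None else turn
    st=Ro.from_rotvec(np.array(rv)/n);d=(np.array(p1)-p)/n
    print('t',s['time'],'p',p,'rv',rv)
    rows=[]
    C=R.copy()
    for i in range(n):
        rows.append(np.r_[np.round(C.T@d*100,2),np.round(np.array(rv)/n,4)]); C=C@st.as_matrix()
    for k in range(0,n,12): print(','.join('%g'%v for v in np.array(rows[k:k+12]).ravel()+0.))
E
python3 - <<'E'
from plan import *
plan([.5412,.1815,.16],np.radians(64.5),24)
E
```

```text
t 1.6 p [ 0.2506 -0.5998  0.2226] rv [-2.3007  0.0001 -0.    ]
0.26,-2.54,-2.37,-0.0959,0,0,0.26,-2.3,-2.6,-0.0959,0,0,0.26,-2.04,-2.81,-0.0959,0,0,0.26,-1.76,-2.99,-0.0959,0,0,0.26,-1.46,-3.15,-0.0959,0,0,0.26,-1.16,-3.27,-0.0959,0,0,0.26,-0.84,-3.37,-0.0959,0,0,0.26,-0.51,-3.44,-0.0959,0,0,0.26,-0.18,-3.47,-0.0959,0,0,0.26,0.15,-3.47,-0.0959,0,0,0.26,0.48,-3.44,-0.0959,0,0,0.26,0.81,-3.38,-0.0959,0,0
0.26,1.13,-3.28,-0.0959,0,0,0.26,1.44,-3.16,-0.0959,0,0,0.26,1.74,-3.01,-0.0959,0,0,0.26,2.02,-2.83,-0.0959,0,0,0.26,2.28,-2.62,-0.0959,0,0,0.26,2.52,-2.39,-0.0959,0,0,0.26,2.73,-2.14,-0.0959,0,0,0.26,2.93,-1.87,-0.0959,0,0,0.26,3.09,-1.58,-0.0959,0,0,0.26,3.23,-1.28,-0.0959,0,0,0.26,3.34,-0.96,-0.0959,0,0,0.26,3.41,-0.64,-0.0959,0,0
```

Call:
step_arm(
  increments=[0.26, -2.54, -2.37, -0.0959, 0, 0, 0.26, -2.3, -2.6, -0.0959, 0, 0, 0.26, -2.04, -2.81, -0.0959, 0, 0, 0.26, -1.76, -2.99, -0.0959, 0, 0, 0.26, -1.46, -3.15, -0.0959, 0, 0, 0.26, -1.16, -3.27, -0.0959, 0, 0, 0.26, -0.84, -3.37, -0.0959, 0, 0, 0.26, -0.51, -3.44, -0.0959, 0, 0, 0.26, -0.18, -3.47, -0.0959, 0, 0, 0.26, 0.15, -3.47, -0.0959, 0, 0, 0.26, 0.48, -3.44, -0.0959, 0, 0, 0.26, 0.81, -3.38, -0.0959, 0, 0],
  fingers=100,
)

```text
time: 3.1
position: [0.3964, -0.2069, 0.1913]
tool_rot: [1.222, 1.2, -1.222]
ft_force: [0.4, -0.6, 0.3]
grip_width: 0.999
```

Call:
step_arm(
  increments=[0.26, 1.13, -3.28, -0.0959, 0, 0, 0.26, 1.44, -3.16, -0.0959, 0, 0, 0.26, 1.74, -3.01, -0.0959, 0, 0, 0.26, 2.02, -2.83, -0.0959, 0, 0, 0.26, 2.28, -2.62, -0.0959, 0, 0, 0.26, 2.52, -2.39, -0.0959, 0, 0, 0.26, 2.73, -2.14, -0.0959, 0, 0, 0.26, 2.93, -1.87, -0.0959, 0, 0, 0.26, 3.09, -1.58, -0.0959, 0, 0, 0.26, 3.23, -1.28, -0.0959, 0, 0, 0.26, 3.34, -0.96, -0.0959, 0, 0, 0.26, 3.41, -0.64, -0.0959, 0, 0],
)

```text
time: 4.6
position: [0.5408, 0.184, 0.16]
tool_rot: [0.344, 1.543, -0.343]
ft_force: [1.1, 0.5, 0.3]
grip_width: 1.003
```

Call:
step_arm(
  increments=[0, 0, 0, 0, 0, 0, 0, 0, 0, 0, 0, 0],
)

```text
time: 4.85
position: [0.5403, 0.1817, 0.1598]
tool_rot: [0.347, 1.543, -0.348]
ft_force: [-0.3, 0.6, -0.4]
grip_width: 1.002
```

```bash
python3 - <<'E'
from plan import *
print(ctrl.get_state())
plan([.5412,.1815,.05],np.radians(64.5),8)
E
```

```text
{'time': 4.85, 'joint_positions': array([ 0.3621,  0.2963, -0.8581,  1.712 ,  0.2356,  1.2421,  0.576 ]), 'qd': array([ 0.0172, -0.0158,  0.0154,  0.0063,  0.0014, -0.0004, -0.0007]), 'joint_torque': array([ -0.934 , -35.3766,  -7.469 , -29.4812,  -0.1253,   0.0231,
         0.0037]), 'position': array([0.5403, 0.1817, 0.1598]), 'tool_rot': array([ 0.3473,  1.5433, -0.3482]), 'ft_force': array([-0.2635,  0.6323, -0.4417]), 'torque': array([ 0.0337, -0.1624, -0.042 ]), 'grip_width': 1.0019568184602814}
t 4.85 p [0.5403 0.1817 0.1598] rv [ 0.0017 -0.0005  0.0008]
1.37,0,0.01,0.0002,-0.0001,0.0001,1.37,0,0.01,0.0002,-0.0001,0.0001,1.37,0,0.01,0.0002,-0.0001,0.0001,1.37,0,0.01,0.0002,-0.0001,0.0001,1.37,0,0.01,0.0002,-0.0001,0.0001,1.37,0,0.01,0.0002,-0.0001,0.0001,1.37,0,0.01,0.0002,-0.0001,0.0001,1.37,0,0.01,0.0002,-0.0001,0.0001
```

Call:
step_arm(
  increments=[1.5, 0, 0.03, 0, 0, 0, 1.5, 0, 0.03, 0, 0, 0, 1.5, 0, 0.02, 0, 0, 0, 1.5, 0, 0, 0, 0, 0, 1.5, 0, 0, 0, 0, 0, 1.5, 0, 0, 0, 0, 0, 1.5, 0, 0, 0, 0, 0, 1.5, 0, 0, 0, 0, 0, 1.0, 0, 0, 0, 0, 0, 0.5, 0, 0, 0, 0, 0, 0, 0, 0, 0, 0, 0, 0, 0, 0, 0, 0, 0],
)

```text
time: 6.35
position: [0.5419, 0.1814, 0.0256]
tool_rot: [0.349, 1.542, -0.348]
ft_force: [-0.1, 0.7, -0.2]
grip_width: 0.997
```

```bash
python3 - <<'E'
from plan import *
shot('side','s1');shot('top','t1')
a=cv2.imread('pics/s1.png');b=cv2.imread('pics/t1.png')
z=lambda im,x,y:cv2.resize(im[y:y+100,x:x+100],None,fx=4,fy=4,interpolation=cv2.INTER_CUBIC)
cv2.imwrite('pics/z3.png',np.hstack([z(a,285,235),z(b,210,190)]))
s=ctrl.get_state();print(s['position'],s['tool_rot'],s['ft_force'])
E
```

```text
[0.5419 0.1814 0.0256] [ 0.3486  1.5416 -0.3481] [ 0.2886 -0.1736 -0.6572]
```

View pics/z3.png

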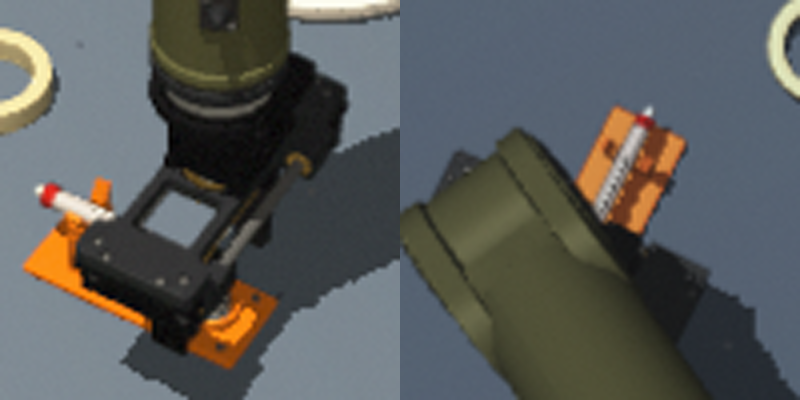

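Call:
step_arm(
  increments=[0, 0, 0, 0, 0, 0, 0, 0, 0, 0, 0, 0, 0, 0, 0, 0, 0, 0, 0, 0, 0, 0, 0, 0, 0, 0, 0, 0, 0, 0, 0, 0, 0, 0, 0, 0],
  fingers=0,
  force=40,
)

```text
time: 7.2
position: [0.5415, 0.1812, 0.0251]
tool_rot: [0.348, 1.543, -0.348]
ft_force: [-0.0, -0.3, 0.8]
grip_width: 0.404
```

Call:
step_arm(
  increments=[0, 0, 0, 0, 0, 0, 0, 0, 0, 0, 0, 0, 0, 0, 0, 0, 0, 0, 0, 0, 0, 0, 0, 0],
)

```text
time: 7.7
position: [0.5415, 0.1814, 0.0252]
tool_rot: [0.348, 1.542, -0.348]
ft_force: [-0.5, 1.0, 0.6]
grip_width: 0.228
```

```bash
python3 - <<'E'
from plan import *
s=ctrl.get_state();print(s)
shot('side','s2');shot('top','t2')
for c,n in(('side','s2'),('top','t2')):
    for q in('gauge','head'):
        print(c,q,[(round(d['score'],2),w(c,d['xyz'])) for d in ctrl.spot_point(c,q)[:1]])
E
```

```text
{'time': 7.7, 'joint_positions': array([ 0.2885,  0.453 , -0.7879,  1.8341,  0.3752,  1.0096,  0.4738]), 'qd': array([ 0.0016, -0.0003,  0.0021, -0.0007, -0.002 ,  0.0002,  0.0005]), 'joint_torque': array([  0.1654, -41.2126,  -9.0606, -24.9516,   0.0227,   0.1883,
         0.0028]), 'position': array([0.5415, 0.1814, 0.0252]), 'tool_rot': array([ 0.3484,  1.5425, -0.3482]), 'ft_force': array([-0.4899,  1.0323,  0.5968]), 'torque': array([ 0.1487, -0.2155,  0.0037]), 'grip_width': 0.22766459182731863}
side gauge [(0.71, array([0.5377, 0.1797, 0.0127]))]
side head [(0.51, array([0.5385, 0.1814, 0.0453]))]
top gauge []
top head [(0.45, array([ 0.5569,  0.4748, -0.0014]))]
```

Call:
step_arm(
  increments=[-0.3, 0, 0, 0, 0, 0, -1, 0, 0, 0, 0, 0, -1.5, 0, 0, 0, 0, 0, -2, 0, 0, 0, 0, 0, -2, 0, 0, 0, 0, 0, -2, 0, 0, 0, 0, 0, -2, 0, 0, 0, 0, 0, -2, 0, 0, 0, 0, 0, -1.5, 0, 0, 0, 0, 0, 0, 0, 0, 0, 0, 0],
)

```text
time: 9.25
position: [0.5422, 0.1816, 0.1695]
tool_rot: [0.349, 1.54, -0.348]
ft_force: [0.1, 0.6, -1.8]
grip_width: 0.224
```

```bash
python3 - <<'E'
from plan import *
print(ctrl.get_state()['ft_force'],ctrl.get_state()['torque'],ctrl.get_state()['grip_width'])
plan([.4676,-.229,.16],np.radians(64.5),12)
E
```

```text
[ 0.0558  0.6241 -1.7673] [ 0.0823 -0.0958 -0.0574] 0.22396699390234434
t 9.25 p [0.5422 0.1816 0.1695] rv [ 0.0008  0.0019 -0.0013]
0.08,-3.36,0.91,0.0001,0.0002,-0.0001,0.08,-3.36,0.91,0.0001,0.0002,-0.0001,0.08,-3.36,0.91,0.0001,0.0002,-0.0001,0.08,-3.36,0.91,0.0001,0.0002,-0.0001,0.08,-3.36,0.91,0.0001,0.0002,-0.0001,0.08,-3.36,0.91,0.0001,0.0002,-0.0001,0.08,-3.36,0.91,0.0001,0.0002,-0.0001,0.08,-3.36,0.91,0.0001,0.0002,-0.0001,0.08,-3.36,0.91,0.0001,0.0002,-0.0001,0.08,-3.36,0.91,0.0001,0.0002,-0.0001,0.08,-3.36,0.91,0.0001,0.0002,-0.0001,0.08,-3.36,0.91,0.0001,0.0002,-0.0001
```

Call:
step_arm(
  increments=[0, -2, 0.54, 0, 0, 0, 0, -4, 1.08, 0, 0, 0, 0, -4, 1.08, 0, 0, 0, 0, -4, 1.08, 0, 0, 0, 0, -4, 1.08, 0, 0, 0, 0, -4, 1.08, 0, 0, 0, 0, -4, 1.08, 0, 0, 0, 0, -4, 1.08, 0, 0, 0, 0, -4, 1.08, 0, 0, 0, 0, -4, 1.08, 0, 0, 0, 0, -2.3, 0.66, 0, 0, 0, 0, 0, 0, 0, 0, 0],
)

```text
time: 10.75
position: [0.4655, -0.2315, 0.167]
tool_rot: [0.352, 1.544, -0.351]
ft_force: [-0.2, 0.5, -1.7]
grip_width: 0.226
```

```bash
python3 - <<'E'
from plan import *
plan([.4676,-.229,.131],np.radians(64.5),4)
E
```

```text
t 10.75 p [ 0.4655 -0.2315  0.167 ] rv [-0.0033 -0.0021  0.0001]
0.9,0.08,0.02,-0.0008,-0.0005,0,0.9,0.08,0.02,-0.0008,-0.0005,0,0.9,0.08,0.02,-0.0008,-0.0005,0,0.9,0.08,0.02,-0.0008,-0.0005,0
```

Call:
step_arm(
  increments=[0.9, 0.1, 0, -0.003, 0, 0, 0.9, 0.1, 0, 0, 0, 0, 0.9, 0.1, 0, 0, 0, 0, 0.9, 0, 0, 0, 0, 0, 0, 0, 0, 0, 0, 0, 0, 0, 0, 0, 0, 0],
)

```text
time: 11.5
position: [0.4683, -0.2269, 0.1323]
tool_rot: [0.346, 1.543, -0.346]
ft_force: [-0.5, -0.6, -0.3]
grip_width: 0.227
```

```bash
python3 - <<'E'
from plan import *
shot('side','s3');shot('top','t3')
s=ctrl.get_state();print(s['position'],s['tool_rot'],s['ft_force'],s['time'])
a=cv2.imread('pics/s3.png');b=cv2.imread('pics/t3.png')
z=lambda im,x,y:cv2.resize(im[y:y+100,x:x+100],None,fx=4,fy=4,interpolation=cv2.INTER_CUBIC)
cv2.imwrite('pics/z4.png',np.hstack([z(a,310,120),z(b,350,210)]))
cv2.imwrite('pics/z5.png',cv2.resize(a[150:210,340:420],None,fx=10,fy=10,interpolation=cv2.INTER_NEAREST))
for c in('side','top'):
    for q in('gauge','head','valve','rod'):
        print(c,q,[(round(d['score'],2),w(c,d['xyz'])) for d in ctrl.spot_point(c,q)[:1]])
E
```

```text
[ 0.4685 -0.227   0.1326] [ 0.3458  1.5421 -0.3463] [-0.1033  0.1652 -0.2257] 11.6
side gauge [(0.57, array([ 0.4662, -0.2255,  0.1173]))]
side head [(0.49, array([ 0.4674, -0.2256,  0.1521]))]
side valve [(0.71, array([ 0.4673, -0.2287,  0.0908]))]
side rod [(0.57, array([ 0.5382, -0.4493, -0.0022]))]
top gauge []
top head []
top valve []
top rod []
```

View pics/z4.png

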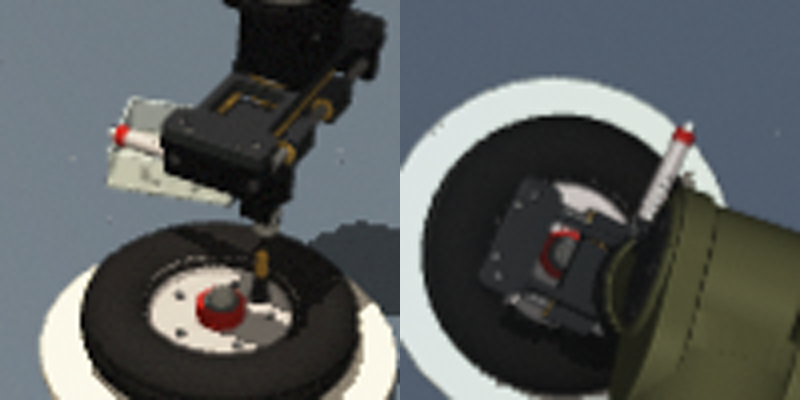

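View pics/z5.png

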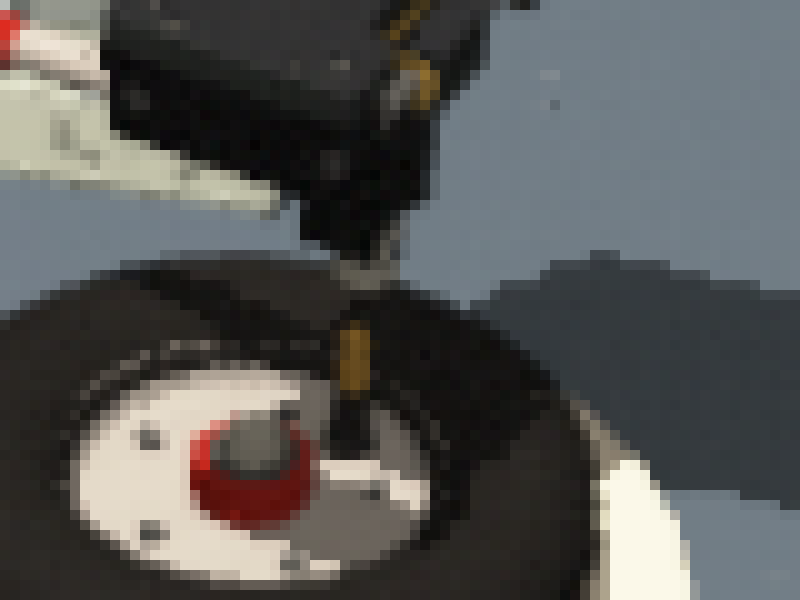

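```bash
python3 - <<'E'
from ov import *
o=np.array([.4684,-.227,.1153])
for c in('side','top'):
    print(c,proj(c,o),proj(c,[.4676,-.2291,.094]),[proj(c,o+np.array([.9026,-.4305,0])*t+[0,0,.037]) for t in(.107,.114,.12,.126)])
for c,n,(x,y,w_,h_) in(('side','s3',(334,148,12,10)),('top','t3',(414,236,14,14)),('side','s3',(370,171,14,18))):
    im=load(n)[y:y+h_,x:x+w_]; print(c,x,y); print(im.astype(int)[...,0]);print(im.astype(int)[...,1])
overlay(o,np.radians(-25.5),['s3','t3'],'ov3',[('side',335,140),('top',390,230)])
E
```

```text
side [375.2205 176.9534] [375.0286 182.5287] [array([342.5143, 154.6216]), array([340.3754, 153.8823]), array([338.5477, 153.2505]), array([336.725 , 152.6205])]
top [400.3605 282.6205] [399.8192 282.8965] [array([419.7077, 246.4995]), array([420.8123, 244.1496]), array([421.7584, 242.137 ]), array([422.7039, 240.1257])]
side 334 148
[[115 115 116 113 115 114 119 182 110 138 147 148]
 [114 115 114 114 116 122 151 126 109 138 148 147]
 [115 116 114 115 115 131 184 104 108 139 149 148]
 [114 115 113 112 101 151 202 154 117 138 147 146]
 [113 115 122 168 228 217 222 210 181 185 159 146]
 [115 114 120 156 192 202 212 224 235 232 228 222]
 [114 114 114 124 148 165 186 210 224 231 238 238]
 [114 115 114 120 144 115 143 163 184 200 217 224]
 [114 115 120 143 145  93  92 121 127 135 162 183]
 [114 116 129 181 108 103 164 192 190 156 118 131]]
[[127 127 126 124 125 123 127 188 114 140 151 151]
 [126 127 126 126 126 133 157 130 114 141 151 150]
 [126 128 125 126 126 140 189 110 112 142 152 150]
 [125 127 126 123 103 104  85  69 100 142 150 149]
 [125 125 133 176 223  53  43  61 130 176 157 147
[... 3362 characters left out ...]
6  42  64  88  92  92  93  90  96 126 126 125 125]
 [ 38  41  41  44  63  85  96  91  61  49  71 106 125 126]
 [ 41  40  42  40  42  36  38  38  27  21  24  40  57  84]
 [ 41  39  41  38  40  16  16  21  19  22  18  21  21  32]
 [ 42  40  41  40  21  19  24  19  22  21  21  17  16  14]
 [ 28  40  39  21  28  46  32  21  22  23  20  19  20  20]
 [ 23  24  25  31  65  85  66  22  21  19  17  19  20  21]
 [ 37  44  19  29  57  79  70  28  22  21  19  19  18  20]
 [ 28  22  25  42  58  76  64  22  18  21  18  22  12  22]
 [ 20  21  21  34  68  75  70  18  22  18  19  21  21  19]
 [ 75  34  20  30  65  72  70  33  18  22  19  21  20  16]
 [103  98  91  56  63  75  60  22  24  34  22  20  19  17]]
```

View pics/ov3.png

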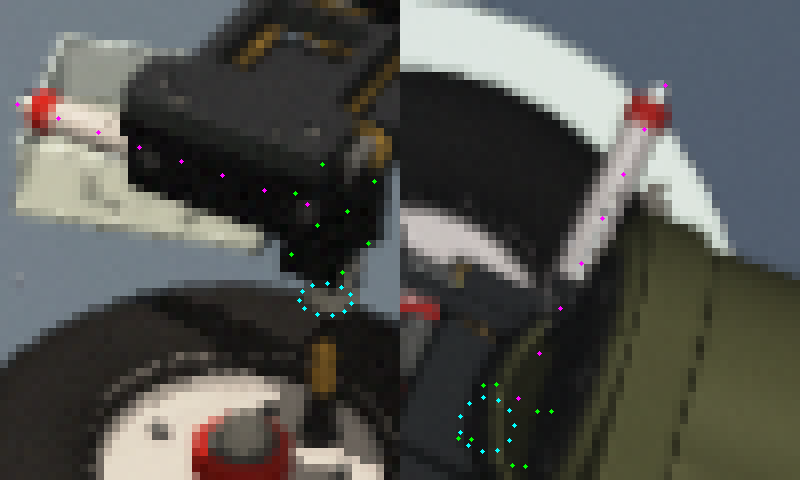

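```bash
python3 - <<'E'
from ov import *
print(tri({'side':(339.6,153.5),'top':(419.6,243.6)}), 'tip',tri({'side':(336.9,152.2),'top':(422.0,240.4)}))
o=np.array([.4684,-.227,.1153]);e=np.array([.9026,-.4305,0])
print([o+e*t+[0,0,.037] for t in(.116,.126)])
T=Ro.from_rotvec(ctrl.get_state()['tool_rot']).as_matrix();print(T)
# chuck fit in side, visible bottom strip
E
```

```text
(array([ 0.5729, -0.272 ,  0.1563]), np.float64(0.0005865986279738841)) tip (array([ 0.5813, -0.2787,  0.1556]), np.float64(0.0002549159460722124))
[array([ 0.5731, -0.2769,  0.1523]), array([ 0.5821, -0.2812,  0.1523])]
[[ 0.0001  0.4271  0.9042]
 [-0.0001  0.9042 -0.4271]
 [-1.     -0.0001  0.0001]]
```

Call:
step_arm(
  increments=[0.4, -0.12, 0.1, 0, 0, 0, 0.4, -0.12, 0.09, 0, 0, 0, 0.4, 0, 0, 0, 0, 0, 0.3, 0, 0, 0, 0, 0, 0, 0, 0, 0, 0, 0, 0, 0, 0, 0, 0, 0],
)

```text
time: 12.75
position: [0.469, -0.2298, 0.1172]
tool_rot: [0.346, 1.543, -0.346]
ft_force: [-0.2, -0.7, -1.2]
grip_width: 0.229
```

```bash
python3 - <<'E'
from ov import *
shot('side','s4')
s=ctrl.get_state();print(s['position'],s['ft_force'],s['time'])
a=cv2.imread('pics/s4.png')
cv2.imwrite('pics/z6.png',cv2.resize(a[155:205,345:405],None,fx=12,fy=12,interpolation=cv2.INTER_NEAREST))
print(load('s4')[172:196,368:384,0].astype(int));print((load('s4')[172:196,368:384,0]-load('s4')[172:196,368:384,2]).astype(int))
o=np.array(s['position'])-[0,0,.0172];print(proj('side',o),proj('side',o+[0,.0093,0]),proj('side',[.4676,-.229,.094]))
E
```

```text
[ 0.469  -0.2298  0.1173] [ 0.1518  0.2479 -2.3219] 12.8
[[ 17  14   9  13  16  18  15   9  13  15  15  14  15  22  55 114]
 [ 79  34  18  14  16  14  21  31  22   9  18  18  13  38  90 115]
 [109  77  15   7  16  15  13  19  17  13  18  27  67 108 111 114]
 [ 76  47  13  15  14  15   7  13   7  16  25  62 109 113 112 114]
 [ 45  29  13  12  11  11  10   7  11  22  55  73 113 113 114 113]
 [ 42  29  15  14  12  13   9  11  21  57  70  87 113 114 114 114]
 [ 42  42  41  33  18  11  10  13  31  72  52  59  64  95 113 114]
 [ 42  43  45  44  49  72  53  22  29  64  61  41  26  40  53  78]
 [ 46  46  44  47  56  87  89  79  76  84  87  44  19  14  23  29]
 [ 43  44  46  42  47  67  96  98  97  96  87  36  23  23  25  18]
 [ 26  31  43  43  42  32  63 103  97  65  37  22  22  24  22  22]
 [ 24  23  31  41  28  34  88 122  97  27  20  20  19  19  21  23]
 [ 29  40  44  43  26  36  77 108  96  34  20  22  20  19  22  26]
 [ 22  28  25  25  24  49  78 103  86  21  23  23  23  19  18  21]
 [ 23  22  23  22  23  45  95  99  93  23  20  22  23  21  15  19]
 [108 105  80  38  22  39  93 102  96 
[... 1534 characters left out ...]
 72  68   2   2   4   4   6  -1   1]
 [ 16  14  11   3   2  18  65  73  64   7   3   3   2   2   4   2]
 [ 15  17  15  13  13  15  58  74  56   3   4   6   2   1   0   3]
 [ 16  16  15  15  15   8  17  32  16   3   5   3   7   5   2   4]
 [  6   9  16  15  15   6   2   6   3   7   3   3   4   4   2   1]
 [  3   5  15  16  14   5   2   1   6  12  13   9   3   8   4   4]
 [ 25  24  15  15  12   6   5   7   3  11  14  13   7   4   3   8]
 [ 16  57  69  16   8  -1   1   4   3  10  13  14  13   6   3   9]
 [  9  25  74  47   9   3   4   2   3   8  14  14  13  10   1   4]
 [  6  19  73  37  29   6   2   6   8  14  17  15  14  11   4   3]]
[374.6788 180.631 ] [374.5744 182.6443] [375.0275 182.5503]
```

View pics/z6.png

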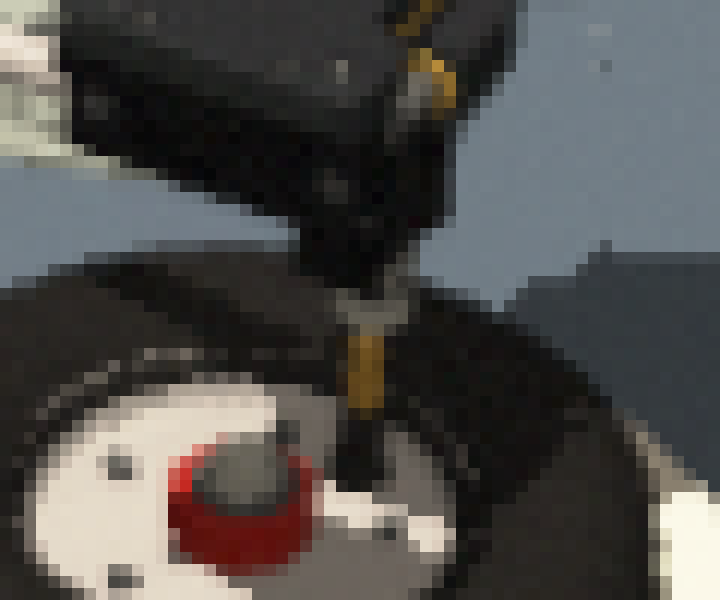

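Call:
step_arm(
  increments=[0, 0, 0.13, 0, 0, 0, 0.15, 0, 0, 0, 0, 0, 0.15, 0, 0, 0, 0, 0, 0.15, 0, 0, 0, 0, 0, 0.15, 0, 0, 0, 0, 0, 0, 0, 0, 0, 0, 0],
)

```text
time: 13.55
position: [0.4699, -0.2303, 0.111]
tool_rot: [0.346, 1.543, -0.346]
ft_force: [-0.3, -0.2, -1.3]
grip_width: 0.228
```

```bash
python3 - <<'E'
from ov import *
s=ctrl.get_state();print(s['position'],s['ft_force'],s['torque'],s['time'])
shot('side','s5');a=cv2.imread('pics/s5.png')
s=ctrl.get_state();print(s['position'],s['ft_force'],s['torque'],s['time'])
cv2.imwrite('pics/z7.png',cv2.resize(a[155:205,345:405],None,fx=12,fy=12,interpolation=cv2.INTER_NEAREST))
I=load('s5');print(I[178:192,368:384,0].astype(int));print((I[178:192,368:384,0]-I[178:192,368:384,2]).astype(int))
E
```

```text
[ 0.4699 -0.2303  0.111 ] [-0.2521 -0.2137 -1.3141] [ 0.0777 -0.1499  0.0081] 13.55
[ 0.47   -0.2303  0.1111] [-0.2288 -0.0414 -2.0486] [ 0.0824 -0.1253  0.0035] 13.6
[[ 42   7   5  13  11  16  13  15  23  58  74  40  64  97 114 114]
 [ 43  30  20  13   7   9  12  16  29  73  86  30  27  38  53  78]
 [ 46  45  41  31  27  20   9  15  40  72  67  28  22  21  22  30]
 [ 39  45  45  48  60  72  40  23  41  81  59  25  24  21  21  20]
 [ 29  41  43  45  57  92  90  94  93  94  82  21  24  21  22  23]
 [ 21  28  42  24  40  81  98 101  97  91  57  22  22  22  17  21]
 [ 26  42  42  40  27  42  79 102  93  47  25  24  22  18  20  22]
 [ 25  26  27  26  26  48  78 102  85  23  22  21  24  24  20  23]
 [ 23  24  23  23  20  42  94 102  94  22  21  20  24  18  19  17]
 [108 103  80  39  23  39  91 101  95  34  19  21  21  20  21  16]
 [112 112 110 105  98  65  83 102  81  20  23  40  22  21  17  21]
 [107 106 107 109 104  61  38  55  32  23  24  26  39  35  18  19]
 [ 57  76 106 107 102  42  21  23  28  53  37  19  28  38  20  19]
 [ 43  59 106 108  98  36  21  20  34  81  91  54  21  20  35 
[... 244 characters left out ...]
  10   6   3   2   3   6   3]
 [  3   5   8   7   6  13  12  13  12  13  11   3   3   5   2   2]
 [  4   1   8   1   6  10  15  15  12  13   9   1   0   5   0   2]
 [  6   7   4   5   6   9  31  51  45  14   6   2   3   0   5   1]
 [  4   5   3   5   5  16  52  72  57   3   2   5   2   4   6   7]
 [  1   4   3   2   1  19  70  72  68   2   4   3   3   5  -2   5]
 [ 15  15  10   4   0  21  65  73  66   4   3   4   6   4   2   2]
 [ 16  16  14  13  14  15  62  74  55   3   3   7   5   3   3   1]
 [ 16  15  14  16  14  10  19  34  15   4   2   5   5   5   2   3]
 [  5   8  15  14  15   5   4   5   3   6   6   4   6   5   3   3]
 [  5   8  15  16  13   4   3   1   6  13  11   8   3   4   5   6]]
```

View pics/z7.png

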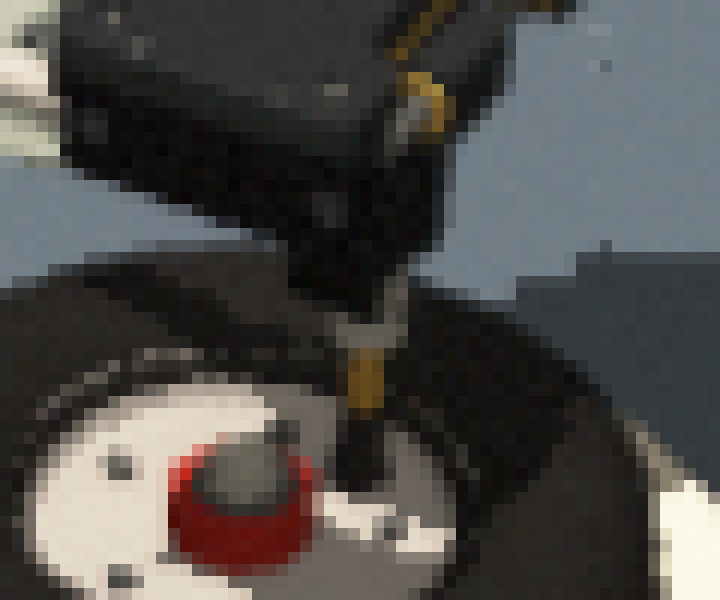

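Call:
step_arm(
  increments=[0, 0.03, 0.06, 0, 0, 0, 0.1, 0, 0, 0, 0, 0, 0.1, 0, 0, 0, 0, 0, 0.1, 0, 0, 0, 0, 0, 0.1, 0, 0, 0, 0, 0, 0, 0, 0, 0, 0, 0],
)

```text
time: 14.35
position: [0.4706, -0.2303, 0.107]
tool_rot: [0.346, 1.543, -0.346]
ft_force: [-0.1, 0.5, -1.9]
grip_width: 0.23
```

Call:
step_arm(
  increments=[0.1, 0, 0, 0, 0, 0, 0.1, 0, 0, 0, 0, 0, 0, 0, 0, 0, 0, 0],
)

```text
time: 14.72
position: [0.4706, -0.2304, 0.105]
tool_rot: [0.346, 1.543, -0.346]
ft_force: [-0.1, -0.4, -1.6]
grip_width: 0.225
```

Call:
step_arm(
  increments=[0.1, 0, 0, 0, 0, 0, 0.1, 0, 0, 0, 0, 0, 0, 0, 0, 0, 0, 0],
)

```text
time: 15.1
position: [0.4706, -0.2304, 0.103]
tool_rot: [0.346, 1.543, -0.346]
ft_force: [-0.8, 0.6, -2.5]
grip_width: 0.225
```

```bash
python3 - <<'E'
from ov import *
F=[]
shot('side','s6');a=cv2.imread('pics/s6.png')
s=ctrl.get_state();print(s['position'],s['ft_force'],s['torque'],s['time'])
cv2.imwrite('pics/z8.png',cv2.resize(a[155:205,345:405],None,fx=12,fy=12,interpolation=cv2.INTER_NEAREST))
E
```

```text
[ 0.4707 -0.2304  0.1031] [ 0.2527 -0.3194 -1.4384] [ 0.1057 -0.1182 -0.0329] 15.15
```

View pics/z8.png

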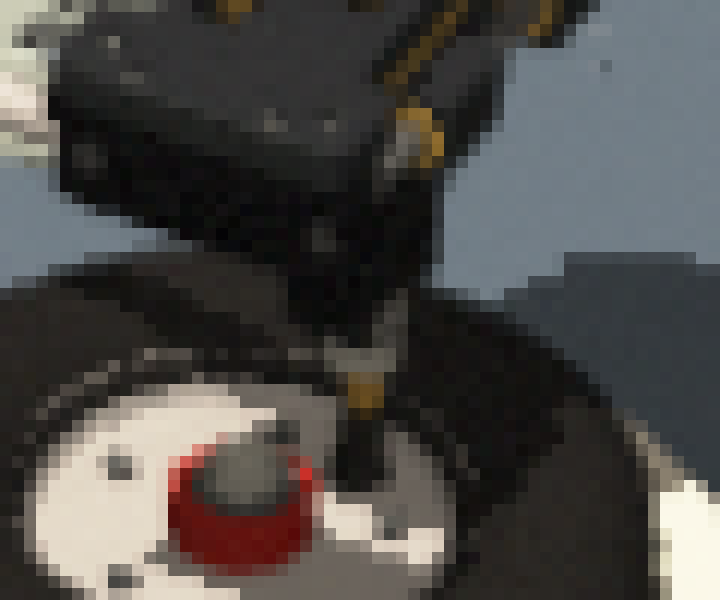

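Call:
step_arm(
  increments=[0.1, 0, 0, 0, 0, 0, 0, 0, 0, 0, 0, 0],
)

```text
time: 15.4
position: [0.4706, -0.2305, 0.1021]
tool_rot: [0.346, 1.543, -0.346]
ft_force: [0.2, 0.2, -0.3]
grip_width: 0.224
```

Call:
step_arm(
  increments=[0.1, 0, 0, 0, 0, 0, 0, 0, 0, 0, 0, 0],
)

```text
time: 15.65
position: [0.4704, -0.2305, 0.1009]
tool_rot: [0.346, 1.544, -0.346]
ft_force: [-0.4, -0.7, -1.4]
grip_width: 0.223
```

Call:
step_arm(
  increments=[0.1, 0, 0, 0, 0, 0, 0, 0, 0, 0, 0, 0],
)

```text
time: 15.9
position: [0.4705, -0.2305, 0.1]
tool_rot: [0.346, 1.543, -0.346]
ft_force: [-1.9, -0.4, -1.8]
grip_width: 0.225
```

Call:
step_arm(
  increments=[0.1, 0, 0, 0, 0, 0, 0, 0, 0, 0, 0, 0],
)

```text
time: 16.15
position: [0.4706, -0.2305, 0.0993]
tool_rot: [0.346, 1.543, -0.346]
ft_force: [-2.0, -0.2, 2.0]
grip_width: 0.224
```

```bash
python3 - <<'E'
from ov import *
shot('side','s7');a=cv2.imread('pics/s7.png')
s=ctrl.get_state();print(s['position'],s['ft_force'],s['torque'],s['time'])
shot('top','t7');b=cv2.imread('pics/t7.png')
s=ctrl.get_state();print(s['position'],s['ft_force'],s['torque'],s['time'])
cv2.imwrite('pics/z9.png',np.hstack([cv2.resize(a[155:205,345:395],None,fx=8,fy=8,interpolation=cv2.INTER_NEAREST),cv2.resize(b[220:270,390:440],None,fx=8,fy=8,interpolation=cv2.INTER_NEAREST)]))
E
```

```text
[ 0.4706 -0.2305  0.0993] [-2.9042 -1.087   1.36  ] [-0.0019  0.5381  0.0404] 16.2
[ 0.4706 -0.2305  0.0993] [-2.6108 -0.3282  1.6904] [-0.0295  0.5549  0.0114] 16.25
```

View pics/z9.png

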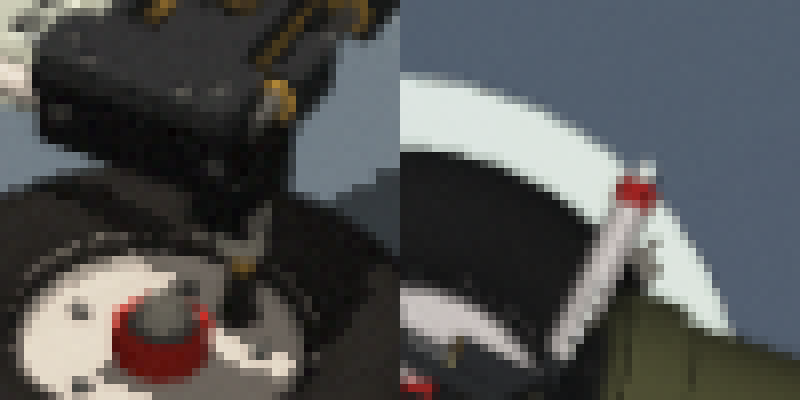

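Call:
step_arm(
  increments=[-0.1, -0.05, -0.1, 0, 0, 0, 0, 0, 0, 0, 0, 0],
)

```text
time: 16.5
position: [0.47, -0.2302, 0.1001]
tool_rot: [0.346, 1.542, -0.346]
ft_force: [0.0, -0.3, -0.5]
grip_width: 0.223
```

Call:
step_arm(
  increments=[0.1, 0, 0, 0, 0, 0, 0, 0, 0, 0, 0, 0],
)

```text
time: 16.75
position: [0.47, -0.2303, 0.0993]
tool_rot: [0.346, 1.542, -0.346]
ft_force: [-0.7, -0.0, 0.6]
grip_width: 0.224
```

Call:
step_arm(
  increments=[0.1, 0, 0, 0, 0, 0, 0, 0, 0, 0, 0, 0],
)

```text
time: 17.0
position: [0.47, -0.2303, 0.0984]
tool_rot: [0.346, 1.542, -0.346]
ft_force: [-1.2, 0.3, 2.7]
grip_width: 0.224
```

Call:
step_arm(
  increments=[-0.1, -0.04, -0.08, 0, 0, 0, 0, 0, 0, 0, 0, 0],
)

```text
time: 17.25
position: [0.4687, -0.2303, 0.099]
tool_rot: [0.346, 1.543, -0.346]
ft_force: [0.3, 0.1, -0.5]
grip_width: 0.229
```

Call:
step_arm(
  increments=[0.1, 0, 0, 0, 0, 0, 0, 0, 0, 0, 0, 0],
)

```text
time: 17.5
position: [0.4689, -0.2304, 0.0983]
tool_rot: [0.346, 1.543, -0.346]
ft_force: [0.4, 0.1, 0.1]
grip_width: 0.227
```

```bash
python3 - <<'E'
from ov import *
for i in range(4):
    ctrl.get_image('side');s=ctrl.get_state();print(s['position'],s['ft_force'],s['torque'],s['time'])
E
```

```text
[ 0.4688 -0.2304  0.0982] [0.3229 0.8315 1.6741] [ 0.185  -0.131   0.0003] 17.55
[ 0.4688 -0.2304  0.0983] [-0.0157  1.017   1.8645] [ 0.1997 -0.1875  0.0321] 17.6
[ 0.4688 -0.2304  0.0983] [ 0.2621 -0.2851  1.3973] [ 0.2289 -0.2114  0.0188] 17.65
[ 0.4689 -0.2304  0.0983] [0.2415 1.0388 1.8038] [ 0.231  -0.1809 -0.027 ] 17.7
```

Call:
step_arm(
  increments=[0.1, 0.03, -0.01, 0, 0, 0, 0.1, 0, 0, 0, 0, 0, 0, 0, 0, 0, 0, 0],
)

```text
time: 18.08
position: [0.4689, -0.2303, 0.0963]
tool_rot: [0.346, 1.542, -0.346]
ft_force: [0.3, 0.1, 3.4]
grip_width: 0.221
```

Call:
step_arm(
  increments=[0.1, 0, 0, 0, 0, 0, 0, 0, 0, 0, 0, 0],
)

```text
time: 18.32
position: [0.469, -0.2303, 0.0953]
tool_rot: [0.346, 1.542, -0.346]
ft_force: [0.1, -0.3, 4.4]
grip_width: 0.228
```

```bash
python3 - <<'E'
from ov import *
f=[]
for i in range(4):
    ctrl.get_image('side');s=ctrl.get_state();f.append(np.r_[s['position'],s['ft_force'],s['torque']])
print(np.mean(f,0),s['time'])
E
```

```text
[ 0.4689 -0.2303  0.0953  0.181  -0.7642  3.914  -0.028  -0.1532  0.0056] 18.525
```

Call:
step_arm(
  increments=[0.1, -0.01, 0, 0, 0, 0, 0.05, 0, 0, 0, 0, 0, 0, 0, 0, 0, 0, 0],
)

```text
time: 18.9
position: [0.4689, -0.2304, 0.0939]
tool_rot: [0.346, 1.542, -0.346]
ft_force: [-0.4, 1.1, 5.3]
grip_width: 0.227
```

Call:
step_arm(
  increments=[0.05, 0, 0, 0, 0, 0, 0, 0, 0, 0, 0, 0],
)

```text
time: 19.15
position: [0.469, -0.2304, 0.0936]
tool_rot: [0.346, 1.542, -0.346]
ft_force: [-0.7, -0.4, 7.5]
grip_width: 0.224
```

```bash
cat > f.py <<'E'
from ov import *
import sys
f=[]
for i in range(int(sys.argv[1])):
    ctrl.get_image('side');s=ctrl.get_state();f.append(np.r_[s['position'],s['ft_force'],s['torque']])
print(np.mean(f,0),s['time'])
E
python3 f.py 4
```

```text
[ 0.469  -0.2304  0.0936 -0.29    0.0407  7.0187 -0.005   0.0001 -0.0045] 19.35
```

Call:
step_arm(
  increments=[0.06, 0, 0, 0, 0, 0, 0, 0, 0, 0, 0, 0],
)

```text
time: 19.6
position: [0.4691, -0.2304, 0.0932]
tool_rot: [0.346, 1.542, -0.346]
ft_force: [-0.8, -0.7, 8.4]
grip_width: 0.226
```

```bash
python3 f.py 3
```

```text
[ 0.469  -0.2304  0.0932 -0.2654 -0.1068  8.1339  0.0732  0.0688 -0.0083] 19.75
```

Call:
step_arm(
  increments=[0.06, 0, 0, 0, 0, 0, 0.05, 0, 0, 0, 0, 0, 0, 0, 0, 0, 0, 0],
)

```text
time: 20.12
position: [0.4691, -0.2305, 0.0925]
tool_rot: [0.345, 1.542, -0.347]
ft_force: [-1.7, 1.2, 10.5]
grip_width: 0.224
```

```bash
python3 f.py 5
```

```text
[ 0.4691 -0.2305  0.0925 -1.6892  0.2822 10.7405  0.1168  0.2313  0.0061] 20.375
```

Call:
step_arm(
  increments=[0, 0, 0, 0, 0, 0, 0, 0, 0, 0, 0, 0, 0, 0, 0, 0, 0, 0, 0, 0, 0, 0, 0, 0, 0, 0, 0, 0, 0, 0, 0, 0, 0, 0, 0, 0, 0, 0, 0, 0, 0, 0],
)

```text
time: 21.25
position: [0.4692, -0.2305, 0.0925]
tool_rot: [0.345, 1.542, -0.347]
ft_force: [-1.3, -0.5, 11.0]
grip_width: 0.226
```

```bash
python3 - <<'E'
from ov import *
shot('top','t8');a=cv2.imread('pics/t8.png');shot('side','s8');b=cv2.imread('pics/s8.png')
s=ctrl.get_state();print(s['position'],s['ft_force'],s['time'])
cv2.imwrite('pics/z10.png',np.hstack([cv2.resize(b[140:190,325:375],None,fx=8,fy=8,interpolation=cv2.INTER_NEAREST),cv2.resize(a[220:270,390:440],None,fx=8,fy=8,interpolation=cv2.INTER_NEAREST)]))
E
```

```text
[ 0.4691 -0.2305  0.0925] [-1.5112  1.0551 10.6326] 21.35
```

View pics/z10.png

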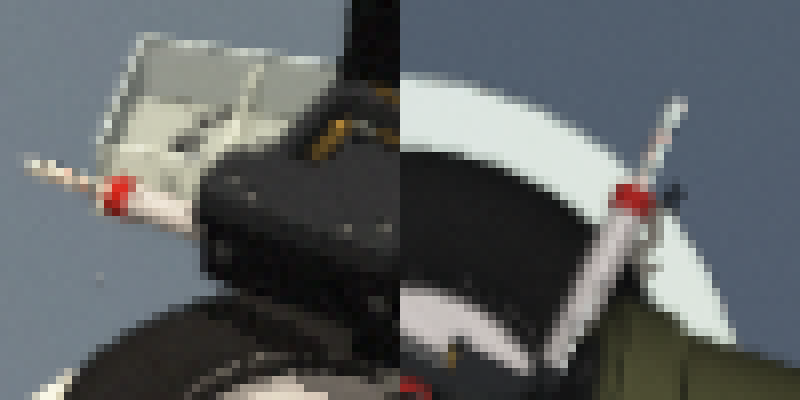

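Call:
step_arm(
  increments=[-0.2, 0, 0, 0, 0, 0, -0.3, 0, 0, 0, 0, 0, -0.4, 0, 0, 0, 0, 0, -0.5, 0, 0, 0, 0, 0, -0.6, 0, 0, 0, 0, 0, -0.8, 0, 0, 0, 0, 0, -1, 0, 0, 0, 0, 0, -1.3, 0, 0, 0, 0, 0, -1.5, 0, 0, 0, 0, 0, -1.2, 0, 0, 0, 0, 0, -0.5, 0, 0, 0, 0, 0, 0, 0, 0, 0, 0, 0],
)

```text
time: 22.85
position: [0.4688, -0.2303, 0.1748]
tool_rot: [0.346, 1.542, -0.346]
ft_force: [0.0, -0.0, -1.8]
grip_width: 0.229
```

```bash
python3 - <<'E'
from ov import *
shot('top','t9');a=cv2.imread('pics/t9.png');shot('side','s9');b=cv2.imread('pics/s9.png')
cv2.imwrite('pics/z11.png',np.hstack([cv2.resize(b[140:210,330:400],None,fx=5.7,fy=5.7,interpolation=cv2.INTER_NEAREST),cv2.resize(a[210:280,380:450],None,fx=5.7,fy=5.7,interpolation=cv2.INTER_NEAREST)]))
E
cat > bk.py <<'E'
from plan import *
plan([.5415,.1814,.17],np.radians(64.5),12)
print(ctrl.get_state()['ft_force'])
E
python3 bk.py
```

```text
t 22.95 p [ 0.4684 -0.2301  0.174 ] rv [ 0.0038 -0.0008  0.    ]
0.03,3.36,-0.91,0.0003,-0.0001,0,0.03,3.36,-0.91,0.0003,-0.0001,0,0.03,3.36,-0.92,0.0003,-0.0001,0,0.03,3.36,-0.92,0.0003,-0.0001,0,0.03,3.36,-0.92,0.0003,-0.0001,0,0.03,3.36,-0.92,0.0003,-0.0001,0,0.03,3.36,-0.92,0.0003,-0.0001,0,0.03,3.36,-0.92,0.0003,-0.0001,0,0.03,3.36,-0.92,0.0003,-0.0001,0,0.03,3.36,-0.92,0.0003,-0.0001,0,0.03,3.36,-0.92,0.0003,-0.0001,0,0.03,3.36,-0.93,0.0003,-0.0001,0
[-0.8723  0.2933 -1.4116]
```

View pics/z11.png

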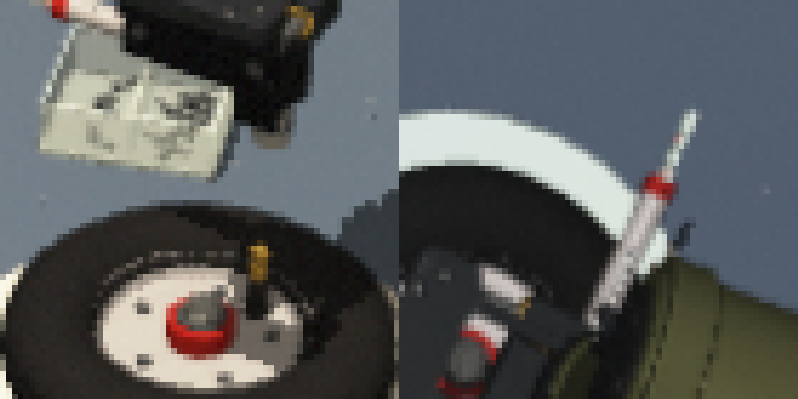

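Rod is still out, and the valve stands upright and clear of the gauge. I'm returning to the rest.

Call:
step_arm(
  increments=[0, 2, -0.5, 0, 0, 0, 0, 4, -1.1, 0, 0, 0, 0, 4, -1.1, 0, 0, 0, 0, 4, -1.1, 0, 0, 0, 0, 4, -1.1, 0, 0, 0, 0, 4, -1.1, 0, 0, 0, 0, 4, -1.1, 0, 0, 0, 0, 4, -1.1, 0, 0, 0, 0, 4, -1.1, 0, 0, 0, 0, 4, -1.1, 0, 0, 0, 0, 2, -0.5, 0.003, 0, 0, 0, 0, 0, 0, 0, 0],
)

```text
time: 24.45
position: [0.5395, 0.1818, 0.1742]
tool_rot: [0.345, 1.545, -0.343]
ft_force: [-0.0, 0.1, -1.0]
grip_width: 0.228
```

Call:
step_arm(
  increments=[0, 0, 0, 0, 0, 0],
)

```text
time: 24.58
position: [0.5404, 0.1775, 0.174]
tool_rot: [0.347, 1.543, -0.349]
ft_force: [-0.7, -0.8, -1.8]
grip_width: 0.223
```

```bash
python3 bk.py; python3 - <<'E'
from plan import *
plan([.5415,.1814,.17],np.radians(64.5),1)
E
```

```text
t 24.575 p [0.5404 0.1775 0.174 ] rv [ 0.0008 -0.0004  0.0013]
0.03,0.03,-0.01,0.0001,0,0.0001,0.03,0.03,-0.01,0.0001,0,0.0001,0.03,0.03,-0.01,0.0001,0,0.0001,0.03,0.03,-0.01,0.0001,0,0.0001,0.03,0.03,-0.01,0.0001,0,0.0001,0.03,0.03,-0.01,0.0001,0,0.0001,0.03,0.03,-0.01,0.0001,0,0.0001,0.03,0.03,-0.01,0.0001,0,0.0001,0.03,0.03,-0.01,0.0001,0,0.0001,0.03,0.03,-0.01,0.0001,0,0.0001,0.03,0.03,-0.01,0.0001,0,0.0001,0.03,0.03,-0.01,0.0001,0,0.0001
[-0.6795 -0.7675 -1.8248]
t 24.575 p [0.5404 0.1775 0.174 ] rv [ 0.0008 -0.0004  0.0013]
0.4,0.4,-0.07,0.0008,-0.0004,0.0013
```

Call:
step_arm(
  increments=[0.4, 0.3, -0.05, 0, 0, 0, 0, 0, 0, 0, 0, 0, 0, 0, 0, 0, 0, 0],
)

```text
time: 24.95
position: [0.5418, 0.1805, 0.1704]
tool_rot: [0.349, 1.542, -0.349]
ft_force: [0.3, -0.1, -2.1]
grip_width: 0.226
```

```bash
python3 - <<'E'
from plan import *
plan([.5415,.1814,.085],np.radians(64.5),1)
E
```

```text
t 24.95 p [0.5418 0.1805 0.1704] rv [0.     0.0001 0.0003]
8.54,0.07,-0.07,0,0.0001,0.0003
```

Call:
step_arm(
  increments=[1.5, 0.07, -0.06, 0, 0, 0, 2, 0, 0, 0, 0, 0, 2, 0, 0, 0, 0, 0, 1.8, 0, 0, 0, 0, 0, 1.2, 0, 0, 0, 0, 0, 0, 0, 0, 0, 0, 0, 0, 0, 0, 0, 0, 0],
)

```text
time: 25.82
position: [0.5421, 0.1822, 0.086]
tool_rot: [0.349, 1.542, -0.348]
ft_force: [0.9, 0.0, -1.6]
grip_width: 0.227
```

```bash
python3 - <<'E'
from plan import *
plan([.5415,.1814,.05],np.radians(64.5),1)
shot('top','t10');a=cv2.imread('pics/t10.png');shot('side','s10');b=cv2.imread('pics/s10.png')
cv2.imwrite('pics/z12.png',np.hstack([cv2.resize(b[250:330,280:360],None,fx=5,fy=5,interpolation=cv2.INTER_NEAREST),cv2.resize(a[200:280,225:305],None,fx=5,fy=5,interpolation=cv2.INTER_NEAREST)]))
E
```

```text
t 25.825 p [0.5421 0.1822 0.086 ] rv [ 0.001   0.0008 -0.0008]
3.6,-0.1,-0.02,0.001,0.0008,-0.0008
```

View pics/z12.png

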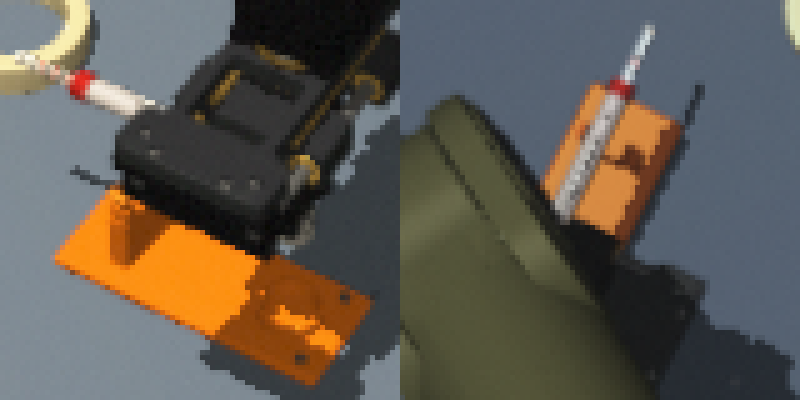

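Call:
step_arm(
  increments=[0.6, -0.08, -0.02, 0, 0, 0, 1, 0, 0, 0, 0, 0, 1, 0, 0, 0, 0, 0, 1, 0, 0, 0, 0, 0, 1, 0, 0, 0, 0, 0, 0.7, 0, 0, 0, 0, 0, 0.2, 0, 0, 0, 0, 0, 0, 0, 0, 0, 0, 0, 0, 0, 0, 0, 0, 0],
)

```text
time: 27.05
position: [0.5413, 0.1814, 0.0308]
tool_rot: [0.348, 1.542, -0.348]
ft_force: [-0.2, -0.1, -1.4]
grip_width: 0.229
```

```bash
python3 f.py 4; python3 - <<'E'
from plan import *
plan([.5415,.1814,.0252],np.radians(64.5),1)
E
```

```text
[ 0.5413  0.1813  0.0307  0.1071  0.4228 -1.174   0.0474 -0.1043  0.0039] 27.25
t 27.25 p [0.5412 0.1812 0.0307] rv [ 0.0008  0.0004 -0.0001]
0.55,0.03,0.02,0.0008,0.0004,-0.0001
```

Call:
step_arm(
  increments=[0.2, 0.02, 0.02, 0, 0, 0, 0.15, 0, 0, 0, 0, 0, 0.1, 0, 0, 0, 0, 0, 0, 0, 0, 0, 0, 0],
)

```text
time: 27.75
position: [0.5412, 0.1813, 0.0258]
tool_rot: [0.348, 1.543, -0.348]
ft_force: [0.7, 0.1, -0.8]
grip_width: 0.226
```

Call:
step_arm(
  increments=[0.1, 0, 0, 0, 0, 0, 0, 0, 0, 0, 0, 0],
)

```text
time: 28.0
position: [0.5414, 0.1814, 0.0251]
tool_rot: [0.348, 1.542, -0.348]
ft_force: [-0.7, -0.3, 0.7]
grip_width: 0.228
```

```bash
python3 f.py 4
```

```text
[ 0.5414  0.1814  0.0251 -1.0136 -0.0825  1.1217  0.0298 -0.0021 -0.0074] 28.2
```

Call:
step_arm(
  increments=[0, 0, 0, 0, 0, 0, 0, 0, 0, 0, 0, 0, 0, 0, 0, 0, 0, 0, 0, 0, 0, 0, 0, 0, 0, 0, 0, 0, 0, 0, 0, 0, 0, 0, 0, 0, 0, 0, 0, 0, 0, 0, 0, 0, 0, 0, 0, 0],
  fingers=80,
)

```text
time: 29.2
position: [0.5413, 0.1813, 0.0249]
tool_rot: [0.348, 1.543, -0.348]
ft_force: [-0.2, 0.7, 0.3]
grip_width: 0.798
```

Call:
step_arm(
  increments=[-0.5, 0, 0, 0, 0, 0, -1, 0, 0, 0, 0, 0, -2, 0, 0, 0, 0, 0, -3, 0, 0, 0, 0, 0, -3, 0, 0, 0, 0, 0, -3, 0, 0, 0, 0, 0, -2, 0, 0, 0, 0, 0, 0, 0, -2, 0, 0, 0, 0, 0, -4, 0, 0, 0, 0, 0, -5, 0, 0, 0, 0, 0, -5, 0, 0, 0, 0, 0, 0, 0, 0, 0],
)

```text
time: 30.7
position: [0.3918, 0.2518, 0.1685]
tool_rot: [0.34, 1.544, -0.347]
ft_force: [0.2, -0.7, -0.4]
grip_width: 0.804
```

Call:
step_arm(
  increments=[0, -5, -1, 0, 0, 0, 0, -5, -1, 0, 0, 0, 0, -4, -1, 0, 0, 0, 0, 0, 0, 0, 0, 0],
)

```text
time: 31.2
position: [0.3276, 0.1586, 0.173]
tool_rot: [0.347, 1.536, -0.346]
ft_force: [-0.5, -0.5, -0.1]
grip_width: 0.802
```

```bash
python3 - <<'E'
from ov import *
shot('top','t11');a=cv2.imread('pics/t11.png');shot('side','s11');b=cv2.imread('pics/s11.png')
s=ctrl.get_state();print(s['position'],s['ft_force'],s['time'],s['grip_width'])
cv2.imwrite('pics/full11.png',np.hstack([cv2.resize(b,None,fx=.62,fy=.62),cv2.resize(a,None,fx=.62,fy=.62)]))
overlay(np.array([.540,.181,.008]),np.radians(-25.5),['s11','t11'],'ov11',[('side',295,272),('top',235,210)],ext=.025)
for c in('side','top'):
    for q in('gauge','pocket','head','rod','valve','rest'):
        print(c,q,[(round(d['score'],2),w(c,d['xyz'])) for d in ctrl.spot_point(c,q)[:1]])
E
```

```text
[0.3288 0.159  0.1737] [-0.4698  0.2578 -0.6841] 31.3 0.7973685340243075
side gauge [(0.81, array([0.5418, 0.1809, 0.0113]))]
side pocket [(0.63, array([0.5428, 0.1856, 0.0084]))]
side head [(0.83, array([0.5425, 0.1795, 0.0425]))]
side rod [(0.54, array([0.6744, 0.1154, 0.0464]))]
side valve [(0.85, array([ 0.4679, -0.2288,  0.0899]))]
side rest [(0.69, array([0.5399, 0.1814, 0.0039]))]
top gauge [(0.67, array([0.5405, 0.1834, 0.0068]))]
top pocket [(0.82, array([0.544 , 0.1837, 0.011 ]))]
top head [(0.75, array([0.5436, 0.1859, 0.0398]))]
top rod []
top valve [(0.56, array([ 0.4669, -0.2383,  0.088 ]))]
top rest [(0.89, array([0.5412, 0.1863, 0.0021]))]
```

View pics/ov11.png

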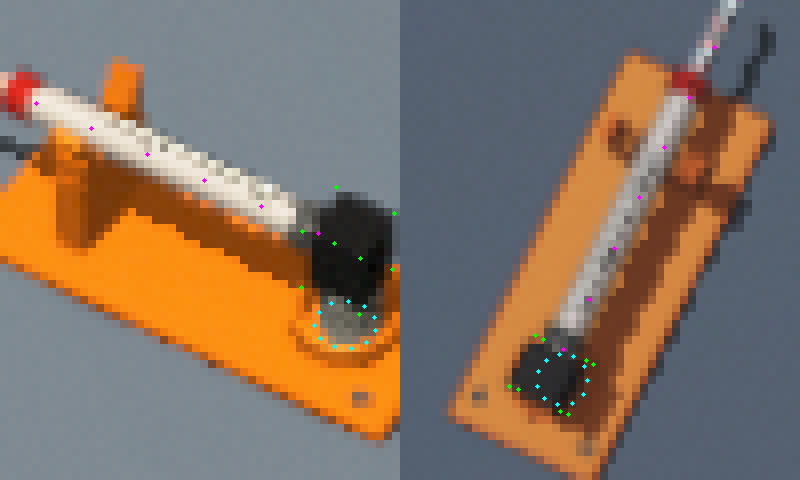

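View pics/full11.png

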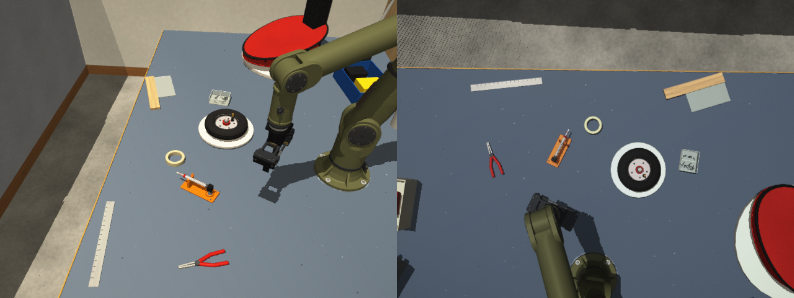

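The gauge lies pixel-for-pixel where it lay at the start, with the rod out. The arm is clear, so I'm handing in.

```bash
python3 - <<'E'
from bench import ctrl
print(ctrl.get_state()['qd']); print(ctrl.close_job())
E
```

```text
[-0.0074961   0.00135062  0.00259214 -0.00133463 -0.00164889  0.00018554
  0.00040129]
the job is handed in; nothing more can be done
None
```

The tyre pressure check is done and handed in at about 31 s; it reported no verdict. I pressed the gauge onto the valve with about 12.4 N for a little over 1 s, lifted it straight off, and laid it back in its rest.

**First contact:** The first touch was slightly off-centre, with about 2.5 N sideways. I backed off and moved the gauge about 2 mm before pressing on. While it was held pressed, about 1.5 N of sideways force remained, below the valve's 3 N.

**Last checks:**
- **Gauge:** it lies in the pictures where it lay at the start, within a pixel. The networks disagree by a few millimetres on its position relative to the pocket. I went by the pixel match and by the arm putting it down at the pose where it had picked it up.
- **Rod:** it still stands out. The side camera suggests roughly 28 mm, from one detection with a score of 0.54; the top-camera network did not find the rod.
- **Valve and bench:** the valve stands upright, and the tape, box and pliers look unmoved in the last pictures.

**Slip at the end:** One row in my final retreat move was mistyped, so the arm went sideways instead of straight up for part of the way. The gripper was open and well above everything, and it touched nothing.

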